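# Fit the keyed crosshair eyepiece in the inclined eye tube

### The arm

A 7-joint arm with a two-finger parallel gripper is mounted at the origin on a cart in front of the work surface, level with it; the furniture and walls round the work are solid. World frame = base frame: x ahead of the robot, y to its left, z up, the work surface at z = 0. Lengths are in m, angles in rad, forces in N, time in s.
With the tool pointing down it reaches from about 0.4 to 0.925 m from the base axis. Payload 5.6 kg.
Tool frame: the origin (TCP) lies midway between the tips of the shut fingers; the grasp point (between the pads) lies 19 mm behind it; y points along the fingers, x is the direction in which the jaws open and shut, and the axes are right-handed (so a half turn about y gives the same grasp; the last joint's range is limited). The gripper opens to 85 mm and grips with 20 to 120 N. Pads are 22 mm wide; open, the fingers measure 114 mm over their backs; the gripper's body (76 mm by 85 mm) begins 54 mm behind the grasp point. The pads swing forward as they close: fully open they stand 13 mm farther back than shut.
Start: joints at [1.235, 0.468, -0.012, 1.603, 0.006, 1.071, -0.056], TCP at [0.188, -0.622, 0.231] pointing down, gripper open.
Joint ranges: [-2.53, 2.53], [-0.31, 2.02], [-1.57, 1.55], [0.28, 2.44], [-1.29, 4.43], [0.15, 1.84], [-2.92, 2.92]. Speed limits (rad/s): [2.57, 2.57, 3.14, 3.14, 3.14, 3.14, 3.14].

### API

Orientations are given as a unit quaternion [x, y, z, w].
In Python, from workcell import readout, viewer, hand_in gives the robot as it stands.
- The arm moves only by the tool apply_moves, never from a script. Its argument "targets" is a list of rows, each an object with "dr": the turn, a rotation vector about the tool's x, y, z in rad, a list of three; "translation": the shift along the tool's x, y, z in m, a list of three; "jaw": the opening, from 0 (shut) to 1 (fully open). In form: [{"dr": [rx, ry, rz], "translation": [x, y, z], "jaw": jaw}, ...]. A call has 1 to 10 rows; each row shifts and turns the commanded pose from where the row before left it, along the tool's axes as they then stand; what a row does not reach is not made up. A row lasts 1/10 s, in which the tool goes at most 50 mm and 8.59 degrees, less where a joint would pass 70% of its speed; a pose out of reach is approached as far as the arm can. A call with a gripper value outside its range is refused whole. The fingers move at their own pace and stop on an object; "grip_force" is the grip in N (left out, the last holds). Time passes only in rows, so rows that do not move let the fingers close. It gives the time, the measured TCP pose, the force and the opening at its end, in the units of the state.
- readout.sense(): the state, without advancing time (a new reading comes with each control period).
- viewer.snapshot(name): name is "side" or "top" or "wrist"; returns the picture (384x512x3 uint8, red, green, blue); there is no depth.
- viewer.camera_info(name): a dict with "intrinsics" (3x3 intrinsics, pixels), "D" ([k1, k2, p1, p2, k3] as OpenCV has them; the pictures are not rectified), "extrinsics" (4x4, takes a point from camera to world coordinates); the wrist camera has in their place "tool_from_camera" (4x4, takes a point from camera to tool coordinates, whose origin is the TCP and whose axes are the tool frame's). Camera axes: x right, y down, z forward; pixel columns grow to the right and rows downward; lengths in m; the calibration is good to about 2 mm. A picture is of the moment at which its call begins: read the wrist's pose just before it. camera_info takes no time and is no camera call.
- hand_in(): hands the job in, once; it reports no verdict.
Trained networks look in the newest picture that a camera, given by its name, has taken for a name from the list of things; names that differ only in an ending like _2 or _b are one class to them, and where a whole thing is asked for, a point or a joint stands for the part that bears it (a point fixed in the world has none). Each returns a list of dicts, best first, with "p" (0 to 1); they miss things now and then, are a little off and sometimes report something else, mostly with a low value. They report only what shows in the picture. A call takes as long as a camera call.
- viewer.search_frame(camera, target): "box" ([left, top, right, bottom] in pixels, round what is visible of it).
- viewer.trace(camera, target): "mask" (384x512 bool, what is visible of it) and "box" ([left, top, right, bottom] in pixels, round what is visible of it).
The state is a dict: "clock": time; "qpos": joint angles; "joint_velocities": joint speeds; "effort": joint torques, N m; "tcp_pos": TCP position; "orientation": TCP orientation; "wrist_force": force on the tool from outside, world axes, zero at the start; "torque": the same for the moment, N m; "finger_gap": finger opening in m.
Only numpy, scipy, OpenCV 4.12 (cv2) and the standard library are available. Lean on these libraries where they do the work, as an engineer would, in place of code of your own. Each camera call takes 0.05 s, during which the arm holds its last target.

### The job

Get the inclined microscope viewing head on its bench stand ready for measuring: pull the black plug cap out of its eye tube and set the cap down on the worktop. Then take the crosshair eyepiece, the one with the small steel lug sticking out under its head, from the eyepiece stand, turn it until the lug lines up with the notch in the tube's rim, and slide it in fully home without forcing it. Do not drop either of them, and leave the plain eyepiece and the other things on the worktop where they are.

Things in the scene. Friction and masses are not known exactly. Their poses are not given: they have to be found in the camera images.
- viewing_head: White monocular viewing head clamped on a weighted bench stand (fixed, cannot move; base plate 150 x 112 mm, 19 mm high; whole thing about 160 mm high). Origin on the worktop under the middle of its round pillar; its own -x is the front, to which the eye tube leans 28 degrees from vertical.
- eye_tube: The head's metal eye tube (fixed). Origin: centre of its mouth, in the rim plane. z points outward along the tube, 28 degrees from vertical, leaning to the head's front; x lies in the rim plane towards the notch (on the low, front side). Collar 48 mm outside diameter, bore 25 mm, 41 mm deep. The notch is cut through the whole wall of the collar, 9 mm wide, 9.5 mm deep from the rim.
- keyed_eyepiece: Crosshair eyepiece, 70 g, loose in one of the stand's cups. Origin: centre of the barrel's underside; z up its axis; x towards the lug. Barrel 23 mm diameter, 26 mm long; above it a black ribbed head 34 mm diameter, 26 to 62 mm above the origin: grip it there. Steel lug under the head, 7 mm wide, reaching 24.5 mm from the axis, 18 to 30 mm above the origin; a short white line on the top edge of the head marks its side.
- eyepiece_shoulder (a point): Point on the keyed eyepiece's axis, 26 mm above its origin, at the underside of its head; axes as the eyepiece's. Meets the eye tube's origin when fully home, the lug's lower 8 mm then being in the notch; with the lug beside the notch the eyepiece stops 8 mm too high.
- tube_cap: Black plug cap in the mouth of the eye tube, 25 g, loose fit. Origin: centre of the underside of its plug; z along its axis, outward. Plug 22.4 mm diameter, 12 mm long; above it a round ribbed head 33 mm diameter, 18 mm high (12 to 30 mm above the origin). In the tube the head lies on the rim, the origin 12 mm inside the mouth. Pull it straight out along the tube.
- eyepiece_stand: Grey plate 84 x 172 x 7 mm (fixed, cannot move) with two round cups, 39 mm outside, 28 mm inside diameter, rims 20.5 mm above the worktop, 46 mm to either side (own +y and -y) of its origin, which is on the worktop under its centre. The eyepieces stand loosely in the cups, feet 7 mm above the worktop.
- plain_eyepiece: Plain black eyepiece without a lug, 34 mm head diameter, 46 mm high, in the stand's other cup; origin at the centre of its underside. To be left alone.
- slide_box: Box of microscope slides, 69 x 100 x 33 mm, origin at the centre of its underside. To be left alone.
- objective_case: Round screw case with black cap, 37 mm diameter, 58 mm high, origin at the centre of its underside. To be left alone.
- tin_coverglass: Small flat blue tin, 42 x 60 x 19 mm, origin at the centre of its underside. To be left alone.

How it is judged:
On the way:
1. the plug cap is out of the eye tube, set down on the worktop and let go (height (world z) of tube_cap between -0.02 and 0.03 m and linear speed of tube_cap below 0.02 m/s and contact force between tube_cap and the fingers below 0.05 N), for 0.2 s.
At the end, for the whole second after the job is handed in: The keyed eyepiece is fully home in the eye tube: its shoulder within 3 mm of the mouth, its axis within 0.06 rad of the tube's and its lug in the notch (within 0.12 rad), released and at rest; the plug cap lies released and at rest on the worktop (its origin lower than 30 mm) (all of step 1 and distance between eyepiece_shoulder and eye_tube below 0.003 m and angle between the z axis of keyed_eyepiece and the z axis of eye_tube, either way round below 0.06 rad and angle between the x axis of keyed_eyepiece and the x axis of eye_tube, either way round below 0.12 rad and linear speed of keyed_eyepiece below 0.01 m/s and contact force between keyed_eyepiece and the fingers below 0.05 N); the robot touches nothing.
It fails at once if the plain eyepiece, slide box, objective case or tin is moved by more than 25 mm (distance of any of plain_eyepiece, slide_box, objective_case, tin_coverglass from where it was at the start of the episode above 0.025 m).
It fails at once if the cap is dropped (moves faster than 0.6 m/s out of the fingers) (linear speed of tube_cap above 0.6 m/s and contact force between tube_cap and the fingers below 0.05 N).
It fails at once if the keyed eyepiece is dropped (moves faster than 0.6 m/s out of the fingers) (linear speed of keyed_eyepiece above 0.6 m/s and contact force between keyed_eyepiece and the fingers below 0.05 N).
It fails at once if the eyepiece is forced against the tube with more than 40 N (contact force between keyed_eyepiece and eye_tube above 40 N).
It also fails if it takes over 58 s, if anything falls off the work surface, if the arm or the gripper's body presses on something with over 40 N, if the wrist force passes 120 N, or if a joint passes its speed limit or range.

## Working session

There is one attempt and no reset: what is moved stays moved. The work goes in short steps, Python scripts to look and compute and a tool call to move; the robot and the scene stay as the last step left them, time stands still between calls to the robot, and variables do not carry over. Pictures are saved under pics/ and viewed, and the job is handed in when it is done.

Besides the shell and the picture viewer there is one more tool, called after ">>>" in YAML: its name, and indented under it one key for each argument. apply_moves: Moves the arm, as the interface text tells. Its arguments: {"type":"object","properties":{"targets":{"type":"array","items":{"type":"object","properties":{"dr":{"type":"array","items":{"type":"number"}},"translation":{"type":"array","items":{"type":"number"}},"jaw":{"type":"number"}}}},"grip_force":{"type":"number"}},"required":["targets"]}

```bash
mkdir -p pics; ls; python3 - <<'E'
from workcell import readout, viewer
import cv2
s=readout.sense(); print({k:(s[k]) for k in s})
for n in ["side","top","wrist"]:
    im=viewer.snapshot(n); cv2.imwrite(f"pics/{n}0.png",im[:,:,::-1]); print(n,viewer.camera_info(n))
E
```

```text
pics
{'clock': 0.0, 'qpos': array([ 1.23501144,  0.46842059, -0.01158958,  1.60362775,  0.00599586,
        1.07135867, -0.05627467]), 'joint_velocities': array([ 2.77536649e-04,  1.19929252e-03,  9.78670444e-04,  6.45237175e-05,
       -9.63307645e-04, -7.78898182e-05,  4.21390684e-04]), 'effort': array([-8.75001988e-04, -5.32399499e+01,  2.13392114e-02, -2.51309967e+01,
        1.15458350e-02,  7.74757034e-03, -5.97749732e-06]), 'tcp_pos': array([ 0.18737225, -0.62183374,  0.23030842]), 'orientation': array([-0.56723704,  0.42226198, -0.42120107,  0.56791427]), 'wrist_force': array([-0.12643973, -0.17978664, -0.02926713]), 'torque': array([ 0.01464661, -0.01835397, -0.02168277]), 'finger_gap': 0.08542389342972034}
side {'intrinsics': array([[359.33049012,   0.        , 256.10333138],
       [  0.        , 359.33049012, 192.98713013],
       [  0.        ,   0.        ,   1.        ]]), 'D': array([-0.06846416,  0.        ,  0.        ,  0.        ,  0.        ]), 'extrinsics': array([[-0.89275186, -0.18519382,  0.41072785,  0.14154273],
       [-0.45054411,  0.3628441 , -0.81569244
[... 559 characters left out ...]
0.99572396,  1.50688736],
       [ 0.        ,  0.        ,  0.        ,  1.        ]])}
wrist {'intrinsics': array([[287.91071088,   0.        , 259.50763079],
       [  0.        , 287.91071088, 191.47502933],
       [  0.        ,   0.        ,   1.        ]]), 'D': array([0.01098314, 0.        , 0.        , 0.        , 0.        ]), 'tool_from_camera': array([[ 9.99999335e-01,  1.46776951e-04, -1.14369916e-03,
        -7.15933269e-04],
       [ 1.13711301e-03, -2.90014327e-01,  9.57021628e-01,
        -1.43172699e-01],
       [-1.91220425e-04, -9.57022293e-01, -2.90014301e-01,
         7.29757416e-02],
       [ 0.00000000e+00,  0.00000000e+00,  0.00000000e+00,
         1.00000000e+00]])}
```

View pics/side0.png

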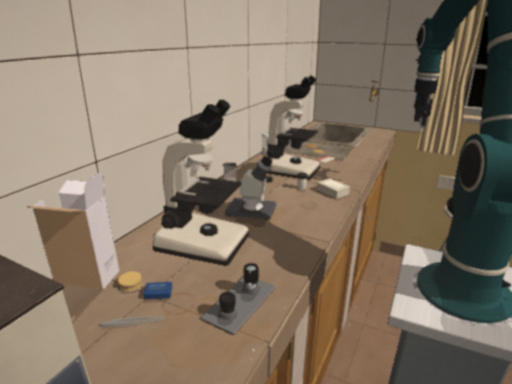

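View pics/top0.png

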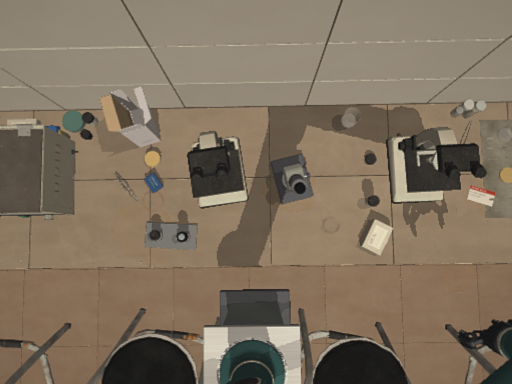

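View pics/wrist0.png

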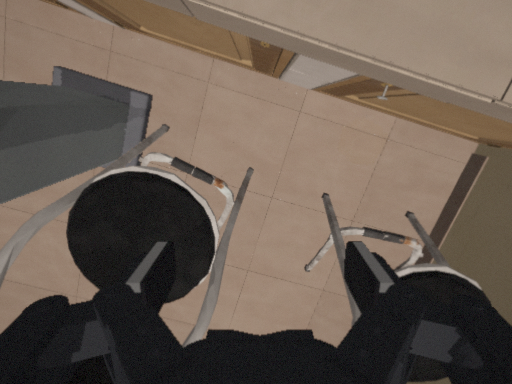

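```bash
cat > h.py <<'E'
import numpy as np, cv2
from scipy.spatial.transform import Rotation as R
from workcell import readout, viewer
def T_tool(s=None):
    s=s or readout.sense(); T=np.eye(4); T[:3,:3]=R.from_quat(s['orientation']).as_matrix(); T[:3,3]=s['tcp_pos']; return T
def cam(n,T=None):
    c=viewer.camera_info(n); E=c['extrinsics'] if 'extrinsics' in c else (T if T is not None else T_tool())@c['tool_from_camera']
    return np.array(c['intrinsics']),np.array(c['D']),np.array(E)
def ray(n,px,T=None):
    K,D,E=cam(n,T); u=cv2.undistortPoints(np.array([[px]],float),K,D)[0,0]
    d=E[:3,:3]@np.array([u[0],u[1],1]); return E[:3,3],d/np.linalg.norm(d)
def onz(n,px,z,T=None):
    o,d=ray(n,px,T); return o+d*(z-o[2])/d[2]
def tri(rays):
    A=np.zeros((3,3));b=np.zeros(3)
    for o,d in rays:
        P=np.eye(3)-np.outer(d,d);A+=P;b+=P@o
    p=np.linalg.solve(A,b); return p,[np.linalg.norm(np.cross(p-o,d)) for o,d in rays]
def proj(n,P,T=None):
    K,D,E=cam(n,T); M=np.linalg.inv(E); P=np.atleast_2d(P)
    return cv2.projectPoints(P.astype(float),cv2.Rodrigues(M[:3,:3])[0],M[:3,3],K,D)[0][:,0]
def crop(n,im,box,f,name):
    x0,y0,x1,y1=box; c=cv2.resize(im[y0:y1,x0:x1,::-1],None,fx=f,fy=f,interpolation=cv2.INTER_CUBIC); cv2.imwrite(f"pics/{name}.png",c)
def report():
    s=readout.sense(); print("t",round(s['clock'],2),"tcp",np.round(s['tcp_pos'],4),"F",np.round(s['wrist_force'],1),"gap",round(s['finger_gap'],4)); return s
E
python3 - <<'E'
from h import *
for n in ["top","side"]:
    im=viewer.snapshot(n)
    if n=="top":
        crop(n,im,(230,100,430,250),4,"topc1"); crop(n,im,(120,140,250,260),6,"topc2")
    else: crop(n,im,(120,100,360,340),3,"sidec")
    for o in ["viewing_head","eye_tube","tube_cap","keyed_eyepiece","plain_eyepiece","eyepiece_stand","slide_box","objective_case","tin_coverglass"]:
        r=viewer.search_frame(n,o); print(n,o,[(np.round(a['box']).tolist(),round(a['p'],2)) for a in r[:2]])
E
```

```text
top viewing_head []
top eye_tube [([290.0, 173.0, 309.0, 191.0], 0.53)]
top tube_cap [([295.0, 180.0, 304.0, 193.0], 0.52)]
top keyed_eyepiece [([365.0, 195.0, 381.0, 205.0], 0.73), ([179.0, 233.0, 187.0, 240.0], 0.53)]
top plain_eyepiece [([152.0, 229.0, 162.0, 244.0], 0.65)]
top eyepiece_stand [([144.0, 220.0, 198.0, 251.0], 0.96), ([146.0, 174.0, 162.0, 193.0], 0.55)]
top slide_box [([359.0, 219.0, 390.0, 256.0], 0.75)]
top objective_case [([367.0, 196.0, 383.0, 205.0], 0.43)]
top tin_coverglass [([146.0, 170.0, 165.0, 194.0], 0.79)]
side viewing_head [([225.0, 161.0, 274.0, 219.0], 0.94)]
side eye_tube [([297.0, 172.0, 308.0, 190.0], 0.7), ([252.0, 157.0, 270.0, 181.0], 0.63)]
side tube_cap []
side keyed_eyepiece [([244.0, 264.0, 259.0, 289.0], 0.54)]
side plain_eyepiece [([220.0, 291.0, 236.0, 311.0], 0.62)]
side eyepiece_stand [([201.0, 277.0, 274.0, 337.0], 0.56)]
side slide_box [([315.0, 179.0, 348.0, 197.0], 0.92)]
side objective_case [([297.0, 173.0, 305.0, 191.0], 0.55)]
side tin_coverglass [([148.0, 282.0, 171.0, 300.0], 0.78)]
```

View pics/topc1.png

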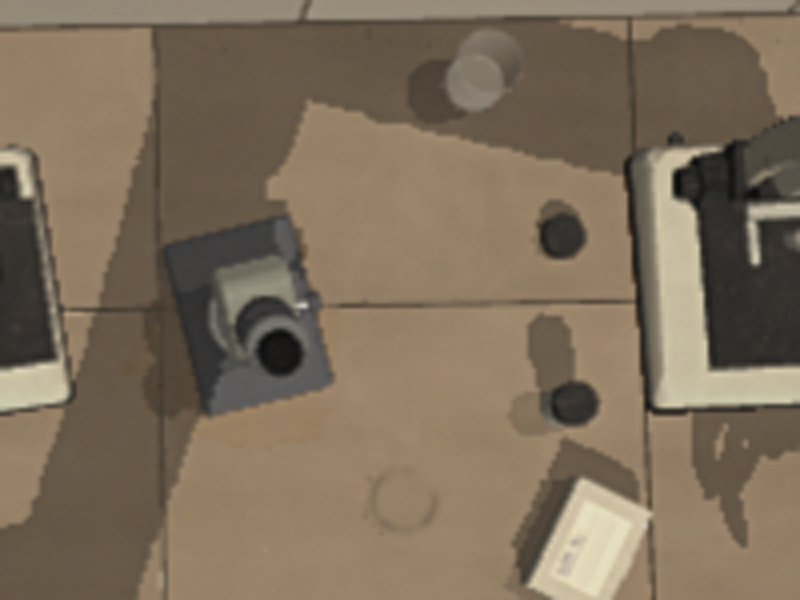

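View pics/topc2.png

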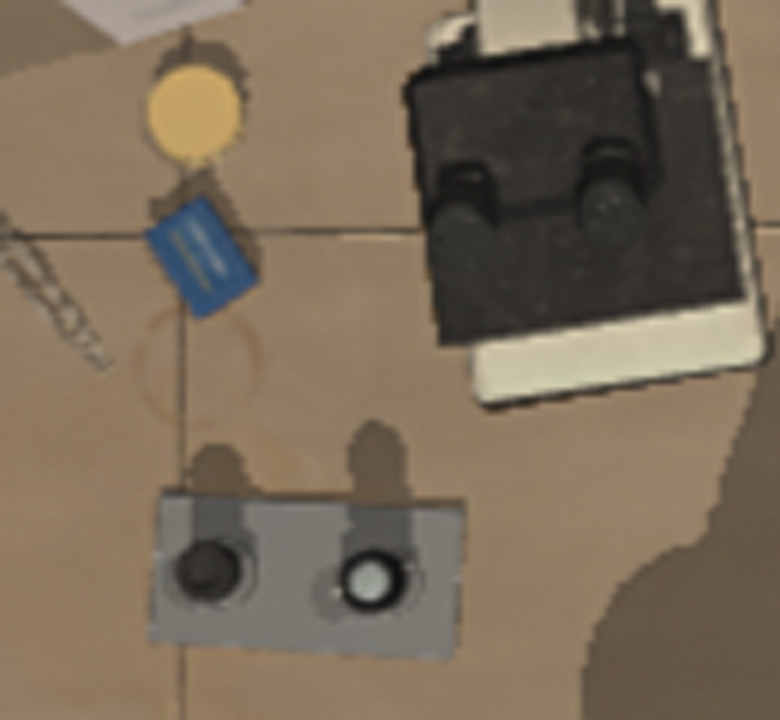

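View pics/sidec.png

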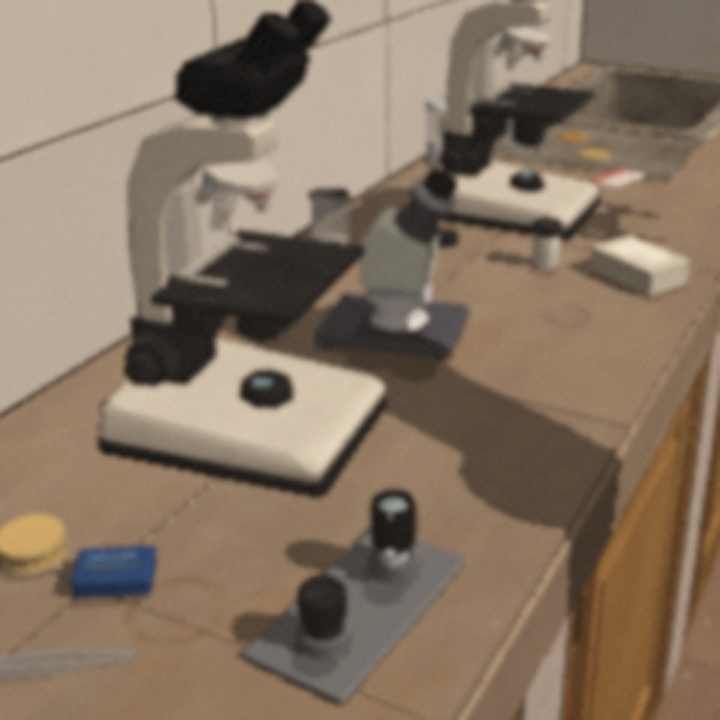

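```bash
python3 - <<'E'
from h import *
print("cap tri",tri([ray("top",(299.9,188)),ray("side",(266.7,162.3))]))
print("key",onz("top",(182,236.7),.069),tri([ray("top",(182,236.7)),ray("side",(120+393/3,100+503/3))]))
print("plain",onz("top",(154.8,235.2),.053))
# base plate corners (z=.019)
c=[(165,248),(286,215),(332,383),(208,415)]
P=[onz("top",(230+a/4,100+b/4),.019) for a,b in c]; print(np.round(P,3))
print("edge len",np.linalg.norm(P[1]-P[0]),np.linalg.norm(P[2]-P[1]))
c=[(162,490),(465,500),(455,660),(150,643)]
P=[onz("top",(120+a/6,140+b/6),.007) for a,b in c]; print(np.round(P,3),np.mean(P,0))
s=readout.sense(); print(R.from_quat(s['orientation']).as_matrix())
E
```

```text
cap tri (array([ 0.58510293, -0.15299711,  0.17332349]), [np.float64(0.0008526705508511088), np.float64(0.0008526705508510936)])
key [0.44329389 0.21919227 0.069     ] (array([0.44478425, 0.22052083, 0.0654766 ]), [np.float64(0.0016599711714749682), np.float64(0.0016599711714750107)])
plain [0.44929469 0.31073461 0.053     ]
[[ 0.689 -0.073  0.019]
 [ 0.716 -0.175  0.019]
 [ 0.573 -0.21   0.019]
 [ 0.548 -0.107  0.019]]
edge len 0.10567112669671407 0.14677990532927057
[[0.495 0.348 0.007]
 [0.487 0.178 0.007]
 [0.398 0.184 0.007]
 [0.41  0.354 0.007]] [0.44755047 0.2659613  0.007     ]
[[ 2.88576291e-01 -6.23964849e-05  9.57456903e-01]
 [-9.57456905e-01 -2.69086154e-05  2.88576290e-01]
 [ 7.75769349e-06 -9.99999998e-01 -6.75071337e-05]]
```

>>> apply_moves:
  targets:
    - {"translation":[-0.028,-0.006,0.038],"dr":[0,0,0],"jaw":1}
    - {"translation":[-0.028,-0.006,0.038],"dr":[0,0,0],"jaw":1}
    - {"translation":[-0.028,-0.006,0.038],"dr":[0,0,0],"jaw":1}
    - {"translation":[-0.028,-0.006,0.038],"dr":[0,0,0],"jaw":1}
    - {"translation":[-0.028,-0.006,0.038],"dr":[0,0,0],"jaw":1}
    - {"translation":[-0.028,-0.006,0.038],"dr":[0,0,0],"jaw":1}
    - {"translation":[-0.028,-0.006,0.038],"dr":[0,0,0],"jaw":1}
    - {"translation":[-0.028,-0.006,0.038],"dr":[0,0,0],"jaw":1}
    - {"translation":[-0.028,-0.006,0.038],"dr":[0,0,0],"jaw":1}
    - {"translation":[-0.028,-0.006,0.038],"dr":[0,0,0],"jaw":1}

```text
clock: 2.15
tcp_pos: [0.4715, -0.243, 0.2919]
orientation: [0.568, -0.421, 0.422, -0.568]
wrist_force: [0.3, -0.5, -0.3]
finger_gap: 0.0855
```

>>> apply_moves:
  targets:
    - {"translation":[-0.028,0,0.04],"dr":[0,0,0],"jaw":1}
    - {"translation":[-0.028,0,0.04],"dr":[0,0,0],"jaw":1}
    - {"translation":[0,0,0],"dr":[0,0.056,0],"jaw":1}
    - {"translation":[0,0,0],"dr":[0.122,0,0],"jaw":1}
    - {"translation":[0,0,0],"dr":[0.122,0,0],"jaw":1}
    - {"translation":[0,0,0],"dr":[0.122,0,0],"jaw":1}
    - {"translation":[0,0,0],"dr":[0.123,0,0],"jaw":1}
    - {"translation":[0,0,0],"dr":[0,0,0],"jaw":1}

```text
clock: 2.95
tcp_pos: [0.5276, -0.1692, 0.2897]
orientation: [-0.404, 0.32, -0.531, 0.672]
wrist_force: [1.0, 0.1, -0.4]
finger_gap: 0.0856
```

```bash
python3 - <<'E'
from h import *
s=report(); print(np.round(R.from_quat(s['orientation']).as_matrix(),3),np.round(s['qpos'],2))
im=viewer.snapshot("wrist"); np.savez("w1.npz",im=im,T=T_tool(s)); cv2.imwrite("pics/w1.png",im[:,:,::-1])
for o in ["eye_tube","tube_cap"]:
    print(o,[(np.round(a['box']).tolist(),round(a['p'],2)) for a in viewer.search_frame("wrist",o)[:2]])
E
```

```text
t 2.95 tcp [ 0.5276 -0.1692  0.2897] F [ 1.   0.1 -0.4] gap 0.0856
[[ 0.23   0.455  0.86 ]
 [-0.973  0.109  0.203]
 [-0.001 -0.884  0.468]] [ 0.75  0.1  -0.36  2.06 -0.42  0.64 -0.64]
eye_tube [([231.0, 143.0, 282.0, 199.0], 0.81)]
tube_cap [([240.0, 167.0, 274.0, 200.0], 0.63)]
```

View pics/w1.png

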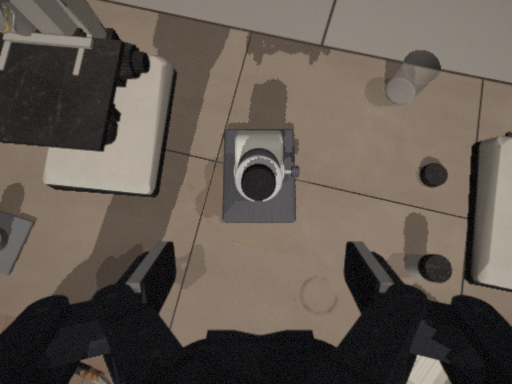

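```bash
python3 - <<'E'
from h import *
d=np.load("w1.npz"); im=d['im']
crop("",im,(210,115,310,230),5,"w1c")
E
```

```text
(no output)
```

View pics/w1c.png

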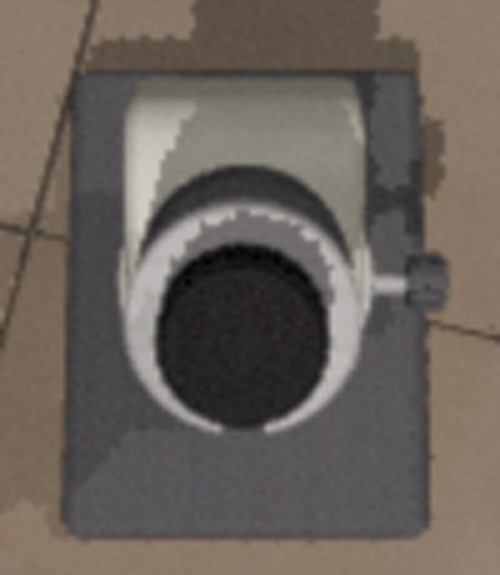

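```bash
cat > fit1.py <<'E'
from h import *
from scipy.optimize import least_squares
d=np.load("w1.npz"); T=d['T']
K,D,E=cam("wrist",T)
th=np.linspace(0,2*np.pi,180)
def frame(yaw):
    f=np.array([-np.cos(yaw),-np.sin(yaw),0]); t=np.radians(28)
    z=np.sin(t)*f+np.cos(t)*np.array([0,0,1]); x=np.cos(t)*f-np.sin(t)*np.array([0,0,1]); return np.column_stack([x,np.cross(z,x),z])
def ext(P): q=proj("wrist",P,T); return [q[:,0].min(),q[:,0].max(),q[:,1].min(),q[:,1].max()]
def circ(c,F,r): return c+r*(np.outer(np.cos(th),F[:,0])+np.outer(np.sin(th),F[:,1]))
P5=lambda a:np.array(a)/5
rim=np.array([210+123/5,210+363/5,115+202/5])
cap=np.array([210+157/5,210+330/5,115+429/5])
notch=np.array([210+244/5])
cor=np.array([(77,72),(418,71),(63,537),(428,538)])/5+[210,115]
def res(p,full=False):
    c=p[:3]; F=frame(p[3]); e=ext(circ(c,F,.024)); k=ext(circ(c+.018*F[:,2],F,.0165))
    n=proj("wrist",c+.024*F[:,0],T)[0]
    a=np.array([-F[0,2],-F[1,2]]);a/=np.linalg.norm(a);b=np.array([-a[1],a[0]])
    r=[e[0]-rim[0],e[1]-rim[1],e[2]-rim[2],k[0]-cap[0],k[1]-cap[1],k[3]-cap[2],n[0]-notch[0]]
    # plate: 150x112 centred at p[4:6]
    pc=p[4:6]
    pts=[np.r_[pc+sx*.075*a+sy*.056*b,.019] for sx,sy in [(1,1),(1,-1),(-1,1),(-1,-1)]]
    r+=list((proj("wrist",np.array(pts),T)-cor).ravel()*.7)
    return np.array(r)
s=least_squares(res,[.593,-.151,.155,.237,.63,-.14]); p=s.x
print(np.round(p,4),np.round(res(p),2)); F=frame(p[3]); print("frame",np.round(F,4))
print("top proj cap",proj("top",p[:3]+.018*F[:,2]),"side",proj("side",p[:3]+.018*F[:,2]))
E
python3 fit1.py
```

```text
[ 0.5903 -0.1524  0.1699  0.2294  0.6331 -0.1424] [ 0.18  0.08  0.12 -0.3   0.12 -0.12 -0.08 -0.76 -0.52  0.65 -0.31 -0.61
  0.34  0.71  0.32]
frame [[-0.8598  0.2274 -0.4572]
 [-0.2008 -0.9738 -0.1068]
 [-0.4695 -0.      0.8829]]
top proj cap [[300.63842435 188.32130154]] side [[268.11791115 158.48880643]]
```

```bash
cat > rel.py <<'E'
from h import *
def rel(c,Rt,s=None):
    # offset to target TCP c w/ target tool rotation Rt, in tool axes (translation before turning), and turn
    T=T_tool(s); d=T[:3,:3].T@(np.array(c)-T[:3,3]); dr=R.from_matrix(T[:3,:3].T@Rt).as_rotvec()
    print("translate(tool)",np.round(d,4),"dr",np.round(dr,4))
E
python3 - <<'E'
from rel import *
c=np.array([.5903,-.1524,.165]);z=np.array([-.4572,-.1068,.8829]);x=np.array([.2274,-.9738,0]);Rt=np.column_stack([x,-z,np.cross(x,-z)])
rel(c+.078*z,Rt); rel(c,Rt)
E
```

```text
translate(tool) [-0.0018  0.0627 -0.0063] dr [ 0.0002  0.0071 -0.0028]
translate(tool) [-0.0016  0.1407 -0.0062] dr [ 0.0002  0.0071 -0.0028]
```

>>> apply_moves:
  targets:
    - {"translation":[-0.002,0.03,-0.006],"dr":[0,0.007,0],"jaw":1}
    - {"translation":[0,0.03,0],"dr":[0,0,0],"jaw":1}
    - {"translation":[0,0,0],"dr":[0,0,0],"jaw":1}
    - {"translation":[0,0,0],"dr":[0,0,0],"jaw":1}

```text
clock: 3.5
tcp_pos: [0.5539, -0.1597, 0.2358]
orientation: [-0.403, 0.321, -0.531, 0.673]
wrist_force: [0.5, -0.8, 0.4]
finger_gap: 0.0853
```

```bash
python3 - <<'E'
from h import *
s=report(); print(np.round(R.from_quat(s['orientation']).as_matrix(),4))
im=viewer.snapshot("wrist"); np.savez("w2.npz",im=im,T=T_tool(s)); crop("",im,(180,100,340,270),4,"w2c")
im=viewer.snapshot("side"); crop("",im,(210,130,300,225),7,"side2")
E
```

```text
t 3.5 tcp [ 0.5539 -0.1597  0.2358] F [ 0.5 -0.8  0.4] gap 0.0853
[[ 0.2307  0.4559  0.8596]
 [-0.973   0.1118  0.2018]
 [-0.0041 -0.883   0.4694]]
```

View pics/w2c.png

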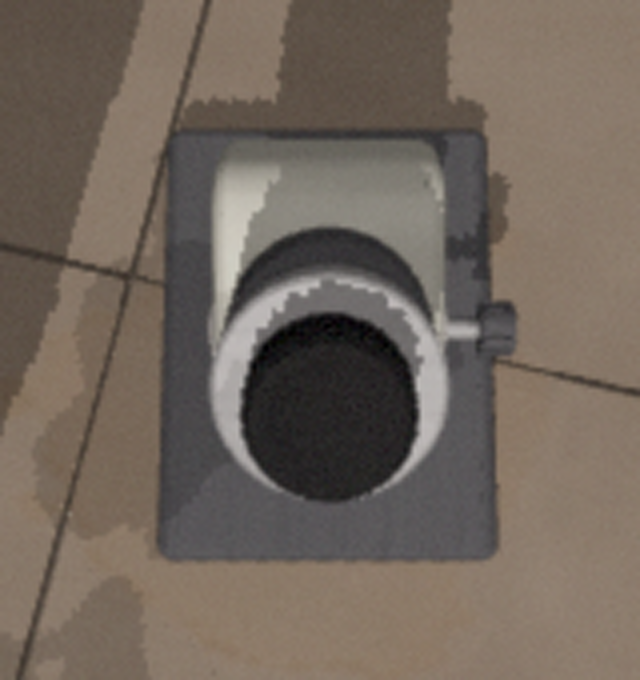

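View pics/side2.png

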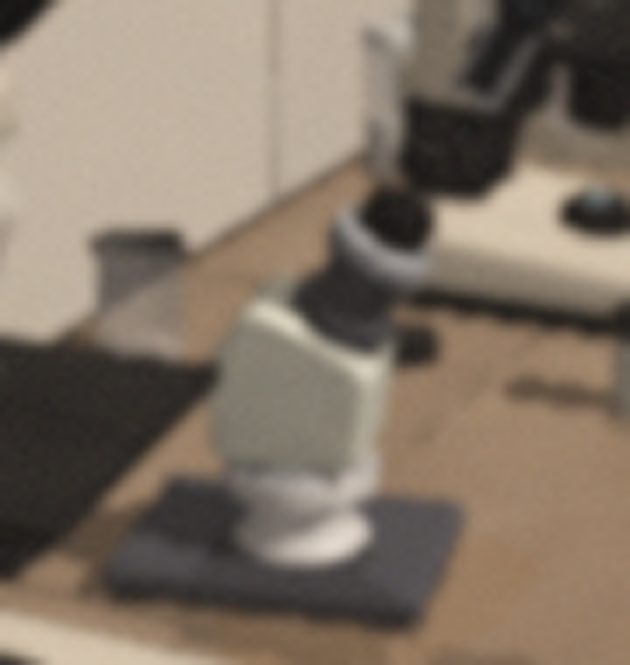

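```bash
cat > fit2.py <<'E'
from h import *
from scipy.optimize import least_squares
from fit1 import frame,circ,cor
T1=np.load("w1.npz")['T'];T2=np.load("w2.npz")['T']
def ext(P,T): q=proj("wrist",P,T); return [q[:,0].min(),q[:,0].max(),q[:,1].min(),q[:,1].max()]
ob=[(T1,[210+123/5,210+363/5,115+202/5,210+157/5,210+330/5,115+429/5]),(T2,[180+210/4,180+448/4,100+265/4,180+243/4,180+419/4,100+502/4])]
def res(p):
    F=frame(p[3]);r=[]
    for T,o in ob:
        e=ext(circ(p[:3],F,.024),T);k=ext(circ(p[:3]+.018*F[:,2],F,.0165),T)
        r+=[e[0]-o[0],e[1]-o[1],e[2]-o[2],k[0]-o[3],k[1]-o[4],k[3]-o[5]]
    r.append((proj("wrist",p[:3]+.024*F[:,0],T1)[0,0]-(210+244/5)))
    r.append((p[3]-.2294)*200)
    return np.array(r)
for sub in [1]:
    s=least_squares(res,[.593,-.151,.165,.2294]);p=s.x;print(np.round(p,4),np.round(s.fun,2))
F=frame(p[3])
print("side rim",proj("side",p[:3]),"captop",proj("side",p[:3]+.018*F[:,2]))
E
python3 fit2.py; python3 - <<'E'
from rel import *
c=np.array([.5903,-.1524,.165]);z=np.array([-.4572,-.1068,.8829])
E
```

```text
[ 0.5903 -0.1524  0.1699  0.2294  0.6331 -0.1424] [ 0.18  0.08  0.12 -0.3   0.12 -0.12 -0.08 -0.76 -0.52  0.65 -0.31 -0.61
  0.34  0.71  0.32]
frame [[-0.8598  0.2274 -0.4572]
 [-0.2008 -0.9738 -0.1068]
 [-0.4695  0.      0.8829]]
top proj cap [[300.64021067 188.32235828]] side [[268.11956562 158.48869534]]
[ 0.5907 -0.1523  0.1703  0.2296] [ 0.08  0.02 -0.39 -0.39  0.06 -0.6   0.    0.58  1.25 -0.44  0.2  -0.44
 -0.15  0.05]
side rim [[265.23681977 163.05601056]] captop [[267.98305909 158.38877082]]
```

```bash
cat >> rel.py <<'E'
YAW=.2294; C=np.array([.5906,-.1523,.169])
f=np.array([-np.cos(YAW),-np.sin(YAW),0]); t=np.radians(28)
ZT=np.sin(t)*f+np.cos(t)*np.array([0,0,1]); XT=np.cos(t)*f-np.sin(t)*np.array([0,0,1])
X=np.array([np.sin(YAW),-np.cos(YAW),0]); RT=np.column_stack([X,-ZT,np.cross(X,-ZT)])
E
python3 - <<'E'
from rel import *
rel(C+.003*ZT,RT)
E
```

```text
translate(tool) [0.0004 0.0747 0.0013] dr [-0.0016  0.0006 -0.0027]
```

>>> apply_moves:
  targets:
    - {"translation":[0,0.025,0.001],"dr":[0,0,-0.003],"jaw":1}
    - {"translation":[0,0.025,0],"dr":[0,0,0],"jaw":1}
    - {"translation":[0,0.015,0],"dr":[0,0,0],"jaw":1}
    - {"translation":[0,0.01,0],"dr":[0,0,0],"jaw":1}
    - {"translation":[0,0,0],"dr":[0,0,0],"jaw":1}
  grip_force: 25

```text
clock: 4.1
tcp_pos: [0.5882, -0.1522, 0.1697]
orientation: [-0.403, 0.32, -0.533, 0.672]
wrist_force: [-0.4, -0.5, -0.3]
finger_gap: 0.0854
```

```bash
python3 - <<'E'
from rel import *
s=report(); rel(C+.003*ZT,RT)
im=viewer.snapshot("wrist"); np.savez("w3.npz",im=im,T=T_tool(s)); cv2.imwrite("pics/w3.png",im[:,:,::-1])
E
```

```text
t 4.1 tcp [ 0.5882 -0.1522  0.1697] F [-0.4 -0.5 -0.3] gap 0.0854
translate(tool) [ 0.0006 -0.0013  0.0017] dr [-0.0001 -0.0004 -0.0008]
```

View pics/w3.png

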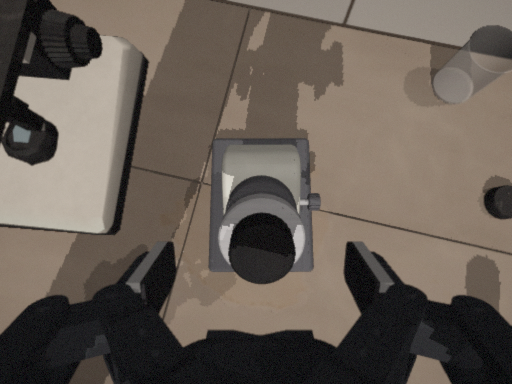

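```bash
python3 - <<'E'
from rel import *
T=np.load("w3.npz")['T'];th=np.linspace(0,6.283,200);F=np.column_stack([XT,np.cross(ZT,XT),ZT])
for nm,h,r in [("rim",0,.024),("cap",.018,.0165)]:
    q=proj("wrist",C+h*ZT+r*(np.outer(np.cos(th),XT)+np.outer(np.sin(th),F[:,1])),T);print(nm,q.min(0),q.max(0))
crop("",np.load("w3.npz")['im'],(180,130,340,300),4,"w3c")
E
```

```text
rim [218.85671999 197.97716945] [305.49593528 276.84837654]
cap [229.05604438 224.60547498] [295.80317159 284.27846475]
```

View pics/w3c.png

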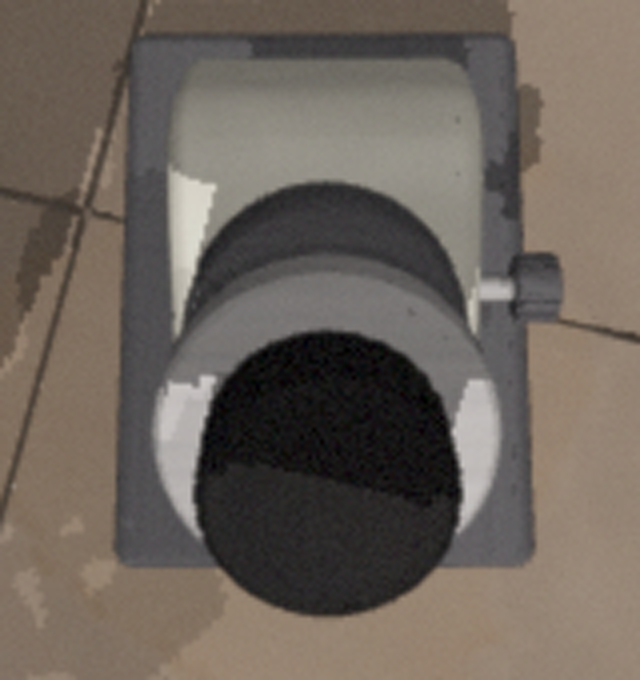

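>>> apply_moves:
  targets:
    - {"translation":[0,0,0.001],"dr":[0,0,0],"jaw":0}
    - {"translation":[0,0,0],"dr":[0,0,0],"jaw":0}
    - {"translation":[0,0,0],"dr":[0,0,0],"jaw":0}
    - {"translation":[0,0,0],"dr":[0,0,0],"jaw":0}
    - {"translation":[0,0,0],"dr":[0,0,0],"jaw":0}
    - {"translation":[0,0,0],"dr":[0,0,0],"jaw":0}
  grip_force: 25

```text
clock: 4.75
tcp_pos: [0.5888, -0.1524, 0.1709]
orientation: [-0.403, 0.32, -0.533, 0.672]
wrist_force: [-4.6, 0.0, 7.2]
finger_gap: 0.0318
```

>>> apply_moves:
  targets:
    - {"translation":[0,-0.006,0],"dr":[0,0,0],"jaw":0}
    - {"translation":[0,-0.01,0],"dr":[0,0,0],"jaw":0}
    - {"translation":[0,-0.02,0],"dr":[0,0,0],"jaw":0}
    - {"translation":[0,-0.03,0],"dr":[0,0,0],"jaw":0}
    - {"translation":[0,-0.03,0],"dr":[0,0,0],"jaw":0}
    - {"translation":[0,0,0],"dr":[0,0,0],"jaw":0}

```text
clock: 5.35
tcp_pos: [0.5453, -0.164, 0.2592]
orientation: [-0.403, 0.318, -0.535, 0.671]
wrist_force: [-0.1, 0.3, -0.1]
finger_gap: 0.0318
```

```bash
python3 - <<'E'
from rel import *
s=report(); rel(C+.003*ZT,RT)
im=viewer.snapshot("wrist"); np.savez("w4.npz",im=im,T=T_tool(s)); cv2.imwrite("pics/w4.png",im[:,:,::-1])
E
```

```text
t 5.35 tcp [ 0.5453 -0.164   0.2592] F [-0.1  0.3 -0.1] gap 0.0318
translate(tool) [-0.0016  0.0986 -0.0015] dr [-0.0047  0.0001  0.0052]
```

View pics/w4.png

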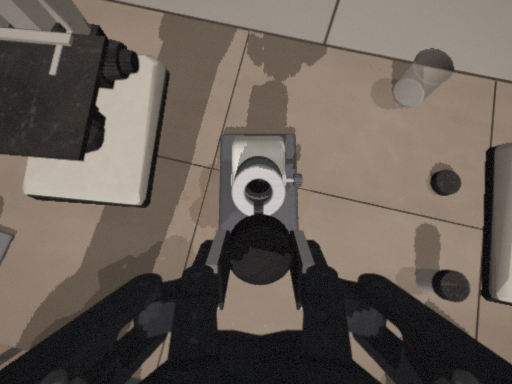

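```bash
python3 - <<'E'
from rel import *
d=np.load("w4.npz");T=d['T'];th=np.linspace(0,6.283,200);F=np.column_stack([XT,np.cross(ZT,XT),ZT])
for nm,h,r in [("rim",0,.024),("bore",0,.0125)]:
    q=proj("wrist",C+h*ZT+r*(np.outer(np.cos(th),XT)+np.outer(np.sin(th),F[:,1])),T);print(nm,(q.min(0)-[225,145])*8,(q.max(0)-[225,145])*8)
print((proj("wrist",C+.0125*XT,T)-[225,145])*8,(proj("wrist",C+.024*XT,T)-[225,145])*8)
crop("",d['im'],(225,145,295,220),8,"w4c")
E
```

```text
rim [ 54.06501242 163.96576342] [485.61951275 577.46290877]
bore [157.55749088 267.12061047] [382.26533326 482.35819349]
[[270.08014996 482.35815532]] [[270.2102061  577.46282993]]
```

View pics/w4c.png

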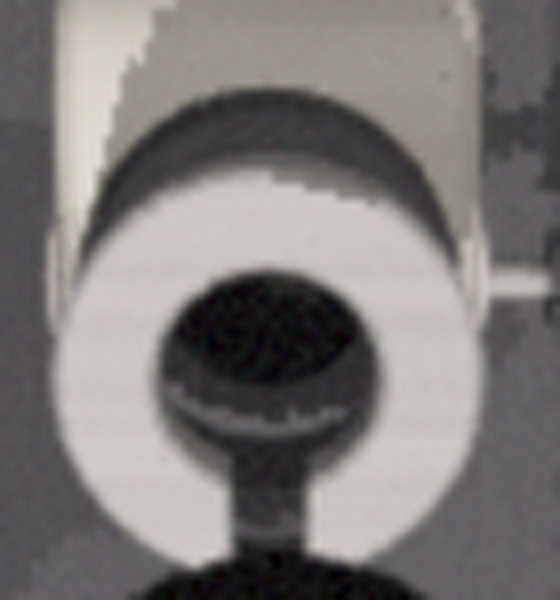

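>>> apply_moves:
  targets:
    - {"translation":[0,0,0],"dr":[-0.122,0,0],"jaw":0}
    - {"translation":[0,0,0],"dr":[-0.122,0,0],"jaw":0}
    - {"translation":[0,0,0],"dr":[-0.122,0,0],"jaw":0}
    - {"translation":[0,0,0],"dr":[-0.122,0,0],"jaw":0}
    - {"translation":[-0.031,0.01,-0.017],"dr":[0,0,0],"jaw":0}
    - {"translation":[-0.031,0.02,-0.017],"dr":[0,0,0],"jaw":0}
    - {"translation":[-0.031,0.03,-0.017],"dr":[0,0,0],"jaw":0}
    - {"translation":[-0.031,0.03,-0.017],"dr":[0,0,0],"jaw":0}
    - {"translation":[0,0.03,0],"dr":[0,0,0],"jaw":0}
    - {"translation":[0,0,0],"dr":[0,0,0],"jaw":0}

```text
clock: 6.4
tcp_pos: [0.4471, -0.0558, 0.1315]
orientation: [0.555, -0.441, 0.436, -0.553]
wrist_force: [-0.3, 0.1, -0.2]
finger_gap: 0.0321
```

```bash
python3 - <<'E'
from rel import *
s=report(); x=X; y=np.array([0,0,-1.]); rel([.45,-.06,.025],np.column_stack([x,y,np.cross(x,y)])); print(np.round(s['qpos'],2))
E
```

```text
t 6.4 tcp [ 0.4471 -0.0558  0.1315] F [-0.3  0.1 -0.2] gap 0.0321
translate(tool) [0.0052 0.1065 0.0026] dr [ 0.0068  0.002  -0.0039]
[ 0.31  0.31 -0.3   2.14  0.13  0.72 -1.41]
```

>>> apply_moves:
  targets:
    - {"translation":[0.002,0.04,0.002],"dr":[0.007,0,-0.004],"jaw":0}
    - {"translation":[0,0.04,0],"dr":[0,0,0],"jaw":0}
    - {"translation":[0,0.02,0],"dr":[0,0,0],"jaw":0}
    - {"translation":[0,0.01,0],"dr":[0,0,0],"jaw":0}
    - {"translation":[0,0.004,0],"dr":[0,0,0],"jaw":0}
    - {"translation":[0,0,0],"dr":[0,0,0],"jaw":0}

```text
clock: 7.0
tcp_pos: [0.4546, -0.0587, 0.0215]
orientation: [-0.552, 0.437, -0.443, 0.555]
wrist_force: [0.8, 0.1, -0.7]
finger_gap: 0.0319
```

>>> apply_moves:
  targets:
    - {"translation":[0,0.003,0],"dr":[0,0,0],"jaw":0}
    - {"translation":[0,0.002,0],"dr":[0,0,0],"jaw":0}
    - {"translation":[0,0.001,0],"dr":[0,0,0],"jaw":0}
    - {"translation":[0,0,0],"dr":[0,0,0],"jaw":0}

```text
clock: 7.4
tcp_pos: [0.4539, -0.0586, 0.0152]
orientation: [-0.552, 0.437, -0.442, 0.555]
wrist_force: [0.4, -0.5, -0.8]
finger_gap: 0.0323
```

>>> apply_moves:
  targets:
    - {"translation":[0,0.001,0],"dr":[0,0,0],"jaw":0}
    - {"translation":[0,0.001,0],"dr":[0,0,0],"jaw":0}
    - {"translation":[0,0,0],"dr":[0,0,0],"jaw":0}

```text
clock: 7.7
tcp_pos: [0.4542, -0.0585, 0.0139]
orientation: [-0.552, 0.437, -0.442, 0.555]
wrist_force: [-2.0, 1.3, 11.3]
finger_gap: 0.0322
```

>>> apply_moves:
  targets:
    - {"translation":[0,-0.001,0],"dr":[0,0,0],"jaw":0.6}
    - {"translation":[0,0,0],"dr":[0,0,0],"jaw":0.7}
    - {"translation":[0,0,0],"dr":[0,0,0],"jaw":0.8}
    - {"translation":[0,-0.02,0],"dr":[0,0,0],"jaw":1}
    - {"translation":[0,-0.04,0],"dr":[0,0,0],"jaw":1}
    - {"translation":[0,-0.04,0],"dr":[0,0,0],"jaw":1}
    - {"translation":[0,-0.04,0],"dr":[0,0,0],"jaw":1}
    - {"translation":[0,0,0],"dr":[0,0,0],"jaw":1}

```text
clock: 8.5
tcp_pos: [0.4559, -0.0586, 0.1586]
orientation: [-0.551, 0.434, -0.445, 0.557]
wrist_force: [1.0, 0.6, 0.4]
finger_gap: 0.0851
```

```bash
python3 - <<'E'
from rel import *
s=report(); print(np.round(s['qpos'],2))
im=viewer.snapshot("wrist"); np.savez("w5.npz",im=im,T=T_tool(s)); cv2.imwrite("pics/w5.png",im[:,:,::-1])
y=np.array([0,0,-1.])
for az in [111,90]:
    a=np.radians(az); z=np.array([np.cos(a),np.sin(a),0]); x=np.cross(y,z); rel([.444,.219,.16],np.column_stack([x,y,z]))
E
```

```text
t 8.5 tcp [ 0.4559 -0.0586  0.1586] F [1.  0.6 0.4] gap 0.0851
[ 0.34  0.27 -0.32  2.11  0.12  0.76 -1.4 ]
translate(tool) [-0.2728 -0.0047  0.053 ] dr [-0.0048 -1.7086  0.0155]
translate(tool) [-0.2728 -0.0047  0.053 ] dr [-0.0072 -1.3421  0.0137]
```

View pics/w5.png

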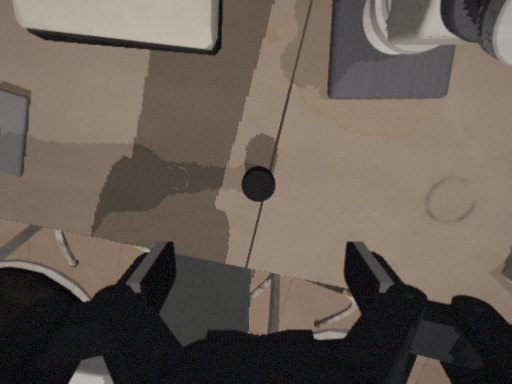

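>>> apply_moves:
  targets:
    - {"translation":[-0.035,-0.02,-0.02],"dr":[0,0,0],"jaw":1}
    - {"translation":[-0.04,-0.02,-0.01],"dr":[0,0,0],"jaw":1}
    - {"translation":[-0.045,-0.01,0.008],"dr":[0,0,0],"jaw":1}
    - {"translation":[-0.045,0,0.008],"dr":[0,0,0],"jaw":1}
    - {"translation":[-0.045,0,0.01],"dr":[0,0,0],"jaw":1}
    - {"translation":[-0.045,0,0.01],"dr":[0,0,0],"jaw":1}
    - {"translation":[-0.018,0,0.005],"dr":[0,0,0],"jaw":1}
    - {"translation":[0,0,0],"dr":[0,0,0],"jaw":1}

```text
clock: 9.35
tcp_pos: [0.3996, 0.213, 0.2017]
orientation: [-0.554, 0.436, -0.44, 0.556]
wrist_force: [0.2, -0.6, -0.0]
finger_gap: 0.0854
```

```bash
python3 - <<'E'
from rel import *
s=report(); print(np.round(s['qpos'],2))
im=viewer.snapshot("wrist"); np.savez("w6.npz",im=im,T=T_tool(s)); cv2.imwrite("pics/w6.png",im[:,:,::-1])
for o in ["keyed_eyepiece","plain_eyepiece"]:
    print(o,[(np.round(a['box']).tolist(),round(a['p'],2)) for a in viewer.search_frame("wrist",o)[:2]])
E
```

```text
t 9.35 tcp [0.3996 0.213  0.2017] F [ 0.2 -0.6 -0. ] gap 0.0854
[-0.07  0.22 -0.55  2.07  0.15  0.88 -2.04]
keyed_eyepiece [([239.0, 112.0, 281.0, 151.0], 0.94), ([156.0, 85.0, 195.0, 119.0], 0.47)]
plain_eyepiece [([157.0, 87.0, 196.0, 119.0], 0.76)]
```

View pics/w6.png

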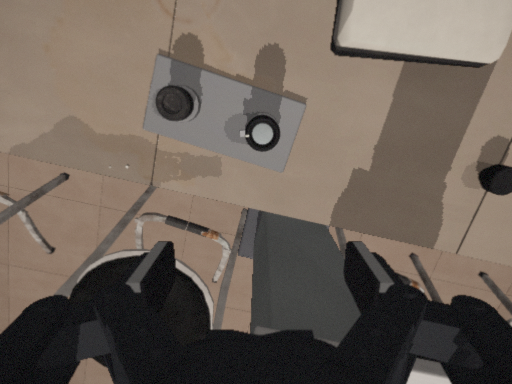

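```bash
python3 - <<'E'
from rel import *
crop("",np.load("w6.npz")['im'],(220,90,310,170),8,"w6c")
E
```

```text
(no output)
```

View pics/w6c.png

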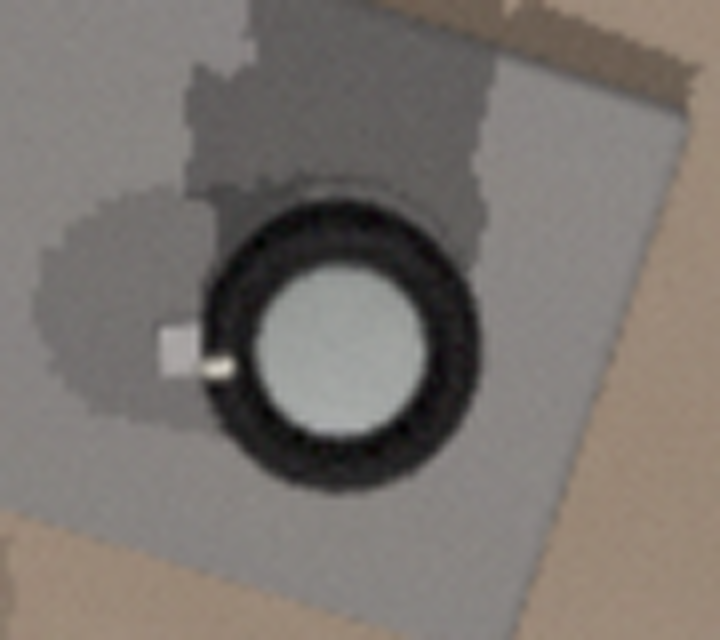

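```bash
python3 - <<'E'
from rel import *
T=np.load("w6.npz")['T']
f=lambda a,b,z: onz("wrist",(220+a/8,90+b/8),z,T)
c=f(343,347,.069); print("c",c,"diam",np.linalg.norm(f(481,347,.069)-f(205,347,.069)),np.linalg.norm(f(343,209,.069)-f(343,491,.069)))
l=f(160,351,.037); d=l-c; print("lug",l,np.linalg.norm(d[:2]),np.degrees(np.arctan2(d[1],d[0])))
m=f(216,367,.069); d=m-c; print("mark",np.linalg.norm(d[:2]),np.degrees(np.arctan2(d[1],d[0])))
E
```

```text
c [0.44612254 0.22157497 0.069     ] diam 0.03257324210762221 0.03276130129061933
lug [0.43730521 0.24385488 0.037     ] 0.023961210819114245 111.59131330605814
mark 0.015196705776910815 112.24378383327833
```

```bash
cat >> rel.py <<'E'
def vert(az):
    a=np.radians(az); y=np.array([0,0,-1.]); z=np.array([np.cos(a),np.sin(a),0]); return np.column_stack([np.cross(y,z),y,z])
E
python3 - <<'E'
from rel import *
rel([.446,.2215,.15],vert(112))
E
```

```text
translate(tool) [-0.0023  0.0522  0.0471] dr [-3.0000e-04 -1.7266e+00  7.8000e-03]
```

>>> apply_moves:
  targets:
    - {"translation":[-0.002,0.01,0.047],"dr":[0,0,0],"jaw":1}
    - {"translation":[0,0.01,0],"dr":[0,-0.144,0],"jaw":1}
    - {"translation":[0,0.01,0],"dr":[0,-0.144,0],"jaw":1}
    - {"translation":[0,0.01,0],"dr":[0,-0.144,0],"jaw":1}
    - {"translation":[0,0.01,0],"dr":[0,-0.144,0],"jaw":1}
    - {"translation":[0,0,0],"dr":[0,-0.144,0],"jaw":1}
    - {"translation":[0,0,0],"dr":[0,-0.144,0],"jaw":1}
    - {"translation":[0,0,0],"dr":[0,-0.144,0],"jaw":1}
    - {"translation":[0,0,0],"dr":[0,-0.144,0],"jaw":1}
    - {"translation":[0,0,0],"dr":[0,-0.144,0],"jaw":1}

```text
clock: 10.5
tcp_pos: [0.4467, 0.2204, 0.1529]
orientation: [0.708, -0.012, 0.018, -0.706]
wrist_force: [0.1, 0.3, 0.8]
finger_gap: 0.0856
```

>>> apply_moves:
  targets:
    - {"translation":[0,0,0],"dr":[0,-0.144,0],"jaw":1}
    - {"translation":[0,0,0],"dr":[0,-0.144,0],"jaw":1}
    - {"translation":[0,0,0],"dr":[0,-0.144,0],"jaw":1}
    - {"translation":[0,0,0],"dr":[0,0,0],"jaw":1}

```text
clock: 10.9
tcp_pos: [0.4467, 0.2206, 0.1528]
orientation: [0.695, 0.137, -0.133, -0.693]
wrist_force: [0.0, 0.7, -0.9]
finger_gap: 0.0849
```

```bash
python3 - <<'E'
from rel import *
s=report(); print(np.round(s['qpos'],2)); rel([.446,.2215,.15],vert(112))
im=viewer.snapshot("wrist"); np.savez("w7.npz",im=im,T=T_tool(s)); cv2.imwrite("pics/w7.png",im[:,:,::-1])
E
```

```text
t 10.9 tcp [0.4467 0.2206 0.1528] F [ 0.   0.7 -0.9] gap 0.0849
[ 0.18  0.48 -0.87  2.    0.48  0.88 -0.57]
translate(tool) [-0.0003  0.0028  0.0011] dr [0.005  0.     0.0058]
```

View pics/w7.png

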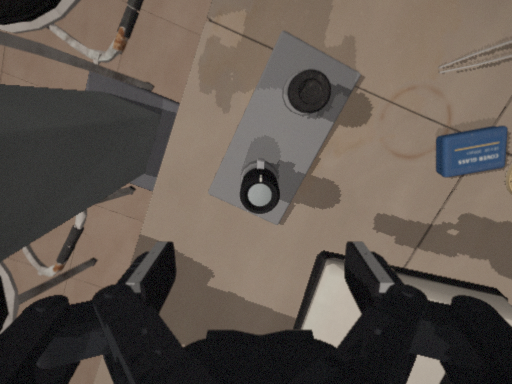

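```bash
python3 - <<'E'
from rel import *
crop("",np.load("w7.npz")['im'],(225,145,295,225),8,"w7c")
E
```

```text
(no output)
```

View pics/w7c.png

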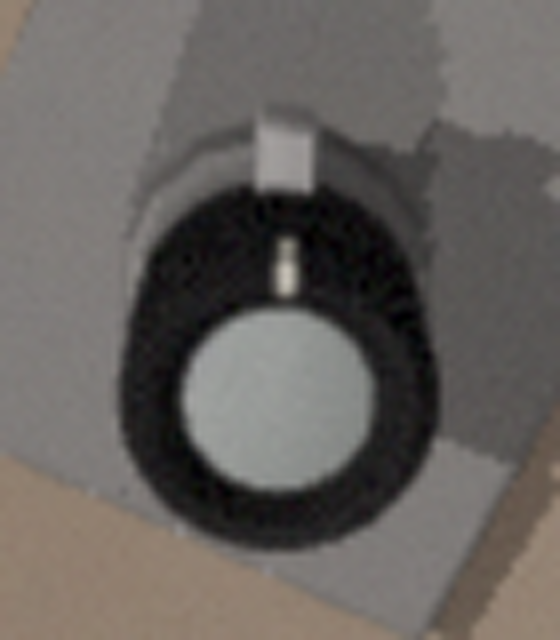

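```bash
python3 - <<'E'
from rel import *
T=np.load("w7.npz")['T']
f=lambda a,b,z: onz("wrist",(225+a/8,145+b/8),z,T)
c=f(279,394,.069); c2=f(279,400,.068); print("c",c,c2,"diam",np.linalg.norm(f(438,396,.069)-f(120,396,.069)))
for n,(a,b,z) in dict(lug=(285.5,122,.037),mark=(286,268,.069)).items():
    l=f(a,b,z);d=l-c2;print(n,l,np.linalg.norm(d[:2]),np.degrees(np.arctan2(d[1],d[0])))
print(np.degrees(np.arctan2(T[1,2],T[0,2])))
rel([c[0],c[1],.036],vert(110.5))
E
```

```text
c [0.44535375 0.22372566 0.069     ] [0.44572377 0.22282839 0.068     ] diam 0.03283134062260317
lug [0.43789145 0.24473276 0.037     ] 0.023262556370291915 109.67547525148815
mark [0.44098391 0.23643094 0.069     ] 0.014404705436129029 109.2111052345001
111.99992067642245
translate(tool) [-0.0009  0.1169  0.0037] dr [0.0048 0.023  0.0061]
```

>>> apply_moves:
  targets:
    - {"translation":[-0.001,0.02,0.003],"dr":[0.005,0.023,0.006],"jaw":1}
    - {"translation":[0,0.03,0],"dr":[0,0,0],"jaw":1}
    - {"translation":[0,0.03,0],"dr":[0,0,0],"jaw":1}
    - {"translation":[0,0,0],"dr":[0,0,0],"jaw":1}

```text
clock: 11.35
tcp_pos: [0.4426, 0.2227, 0.0704]
orientation: [0.696, 0.125, -0.128, -0.695]
wrist_force: [-0.3, -0.7, 0.1]
finger_gap: 0.0855
```

```bash
python3 - <<'E'
from rel import *
s=report(); rel([.4456,.2230,.036],vert(110.7))
im=viewer.snapshot("wrist"); np.savez("w8.npz",im=im,T=T_tool(s)); crop("",im,(160,150,360,290),4,"w8c")
E
```

```text
t 11.35 tcp [0.4426 0.2227 0.0704] F [-0.3 -0.7  0.1] gap 0.0855
translate(tool) [ 0.0031  0.0344 -0.0008] dr [ 0.0008 -0.0016 -0.0056]
```

View pics/w8c.png

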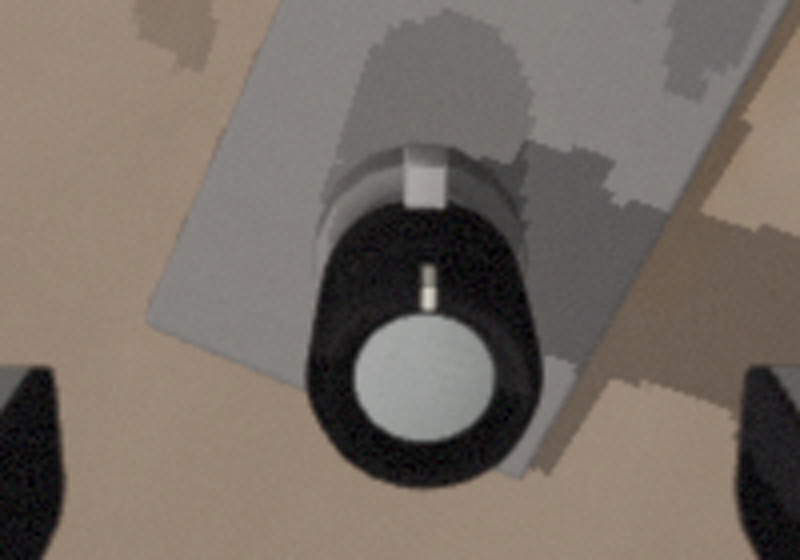

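```bash
python3 - <<'E'
from rel import *
T=np.load("w8.npz")['T']
f=lambda a,b,z: onz("wrist",(160+a/4,150+b/4),z,T)
c2=f(425,378,.068); print("c",c2,"lens dia",np.linalg.norm(f(496,378,.068)-f(354,378,.068)))
e=[f(307,375,.069),f(543,375,.069)];print("head",np.mean(e,0),np.linalg.norm(e[0]-e[1]))
for n,(a,b,z) in dict(lug=(426.5,150,.037),mark=(429,287,.069)).items():
    l=f(a,b,z);d=l-c2;print(n,l,np.linalg.norm(d[:2]),np.degrees(np.arctan2(d[1],d[0])))
print(np.degrees(np.arctan2(T[1,2],T[0,2])))
rel([c2[0],c2[1],.036],vert(110.5))
E
```

```text
c [0.44544463 0.2235098  0.068     ] lens dia 0.019840770514247635
head [0.44506734 0.22441331 0.069     ] 0.032718831115612614
lug [0.43746713 0.24641269 0.037     ] 0.024252476059105067 109.2041875157809
mark [0.44087297 0.23689605 0.069     ] 0.014145376964469457 108.85604417729606
110.60954367940796
translate(tool) [ 0.0016  0.0363 -0.0011] dr [ 0.0001  0.0031 -0.0025]
```

>>> apply_moves:
  targets:
    - {"translation":[0.002,0.008,0],"dr":[0,0.022,-0.004],"jaw":1}
    - {"translation":[0,0.012,0],"dr":[0,0,0],"jaw":1}
    - {"translation":[0,0.01,0],"dr":[0,0,0],"jaw":1}
    - {"translation":[0,0.004,0],"dr":[0,0,0],"jaw":1}
    - {"translation":[0,0,0],"dr":[0,0,0],"jaw":1}

```text
clock: 11.9
tcp_pos: [0.4465, 0.2257, 0.0391]
orientation: [-0.696, -0.122, 0.119, 0.697]
wrist_force: [-0.7, -0.3, -0.1]
finger_gap: 0.085
```

```bash
python3 - <<'E'
from rel import *
s=report(); rel([.4453,.2237,.036],vert(109.3))
im=viewer.snapshot("wrist"); np.savez("w9.npz",im=im,T=T_tool(s)); crop("",im,(160,190,360,340),4,"w9c")
E
```

```text
t 11.9 tcp [0.4465 0.2257 0.0391] F [-0.7 -0.3 -0.1] gap 0.085
translate(tool) [-0.0018  0.0031 -0.0015] dr [-0.0005  0.0045  0.0044]
```

View pics/w9c.png

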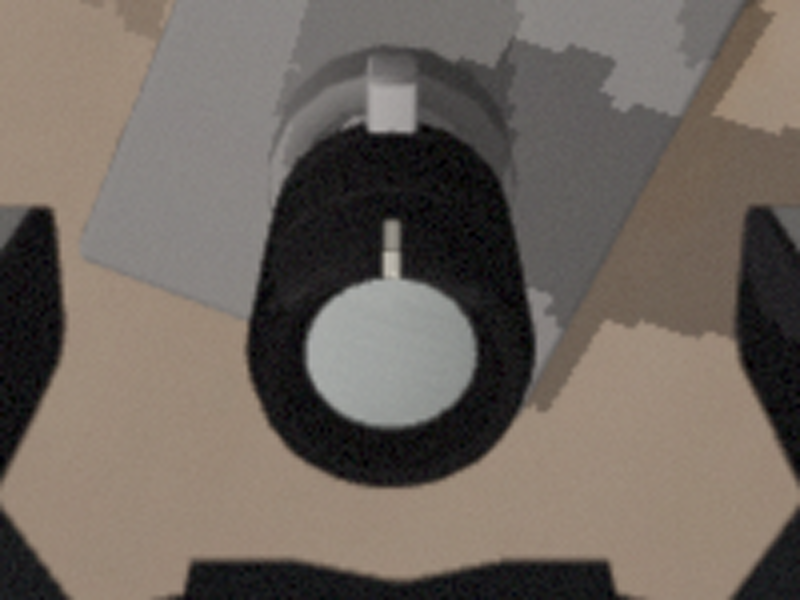

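```bash
python3 - <<'E'
from rel import *
T=np.load("w9.npz")['T']
f=lambda a,b,z: onz("wrist",(160+a/4,190+b/4),z,T)
c2=f(391.5,353,.068); print("c",c2,"lens dia",np.linalg.norm(f(477,353,.068)-f(305,353,.068)))
for n,(a,b,z) in dict(lug=(392,57,.037),mark=(393,262,.069)).items():
    l=f(a,b,z);d=l-c2;print(n,l,np.linalg.norm(d[:2]),np.degrees(np.arctan2(d[1],d[0])))
print(np.degrees(np.arctan2(T[1,2],T[0,2])))
rel([c2[0],c2[1],.037],vert(110.5))
E
```

```text
c [0.44522772 0.22402263 0.068     ] lens dia 0.019579103025050018
lug [0.43698939 0.24742623 0.037     ] 0.024811253114623795 109.39263100944746
mark [0.44134166 0.23552469 0.069     ] 0.01214079118571161 108.66793104112797
109.55633169176639
translate(tool) [-0.002   0.0024 -0.0013] dr [-0.0006 -0.0164  0.0051]
```

Lug is aligned with the tool's z within about 0.5 deg. Trim and grip.

>>> apply_moves:
  targets:
    - {"translation":[-0.002,0.002,-0.001],"dr":[0,0.005,0.004],"jaw":1}
    - {"translation":[0,0,0],"dr":[0,0,0],"jaw":0.6}
    - {"translation":[0,0,0],"dr":[0,0,0],"jaw":0.3}
    - {"translation":[0,0,0],"dr":[0,0,0],"jaw":0}
    - {"translation":[0,0,0],"dr":[0,0,0],"jaw":0}
    - {"translation":[0,0,0],"dr":[0,0,0],"jaw":0}
    - {"translation":[0,0,0],"dr":[0,0,0],"jaw":0}
    - {"translation":[0,0,0],"dr":[0,0,0],"jaw":0}
  grip_force: 35

```text
clock: 12.75
tcp_pos: [0.4453, 0.2243, 0.0377]
orientation: [-0.697, -0.119, 0.118, 0.697]
wrist_force: [-0.5, -0.8, 5.1]
finger_gap: 0.0334
```

```bash
python3 - <<'E'
from rel import *
s=report(); T=T_tool(s); print(np.degrees(np.arctan2(T[1,2],T[0,2])))
im=viewer.snapshot("wrist"); np.savez("w10.npz",im=im,T=T_tool(s)); crop("",im,(160,190,360,340),4,"w10c")
E
```

```text
t 12.75 tcp [0.4453 0.2243 0.0377] F [-0.5 -0.8  5.1] gap 0.0334
109.27345269681865
```

View pics/w10c.png

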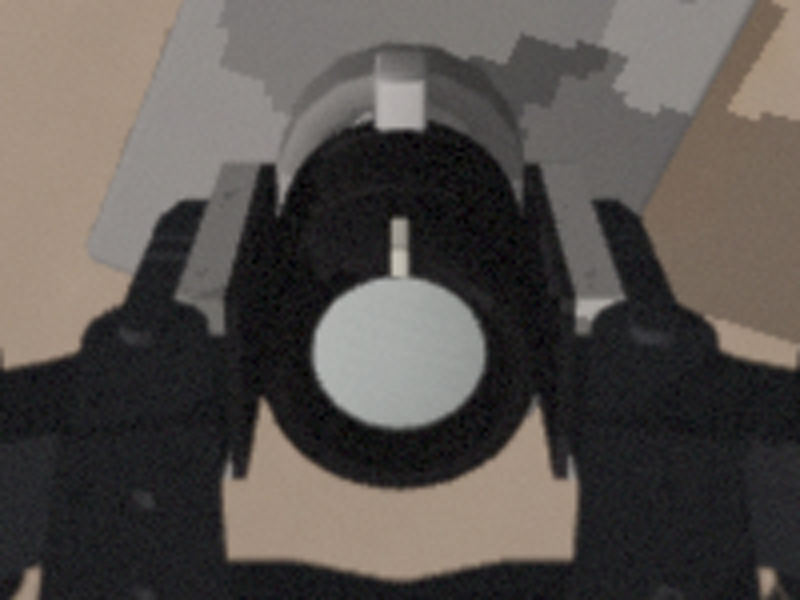

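>>> apply_moves:
  targets:
    - {"translation":[0,-0.005,0],"dr":[0,0,0],"jaw":0}
    - {"translation":[0,-0.01,0],"dr":[0,0,0],"jaw":0}
    - {"translation":[0,-0.025,0],"dr":[0,0,0],"jaw":0}
    - {"translation":[0,-0.04,0],"dr":[0,0,0],"jaw":0}
    - {"translation":[0,-0.05,0],"dr":[0,0,0],"jaw":0}
    - {"translation":[0,-0.05,0],"dr":[0,0,0],"jaw":0}
    - {"translation":[0,0,0],"dr":[0,0,0],"jaw":0}

```text
clock: 13.5
tcp_pos: [0.4479, 0.2267, 0.224]
orientation: [-0.696, -0.123, 0.114, 0.698]
wrist_force: [0.8, 0.4, -0.1]
finger_gap: 0.0331
```

```bash
python3 - <<'E'
from rel import *
s=report(); print(np.round(s['qpos'],2))
im=viewer.snapshot("wrist"); np.savez("w11.npz",im=im,T=T_tool(s)); crop("",im,(160,190,360,340),4,"w11c")
im=viewer.snapshot("side");crop("",im,(180,170,320,300),5,"side11")
E
```

```text
t 13.5 tcp [0.4479 0.2267 0.224 ] F [ 0.8  0.4 -0.1] gap 0.0331
[ 0.25  0.38 -0.95  1.93  0.37  1.   -0.53]
```

View pics/w11c.png

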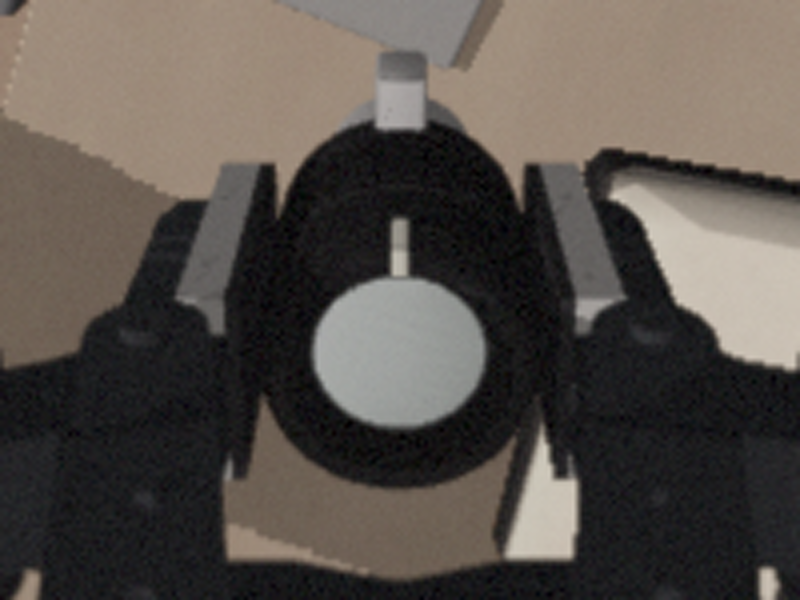

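View pics/side11.png

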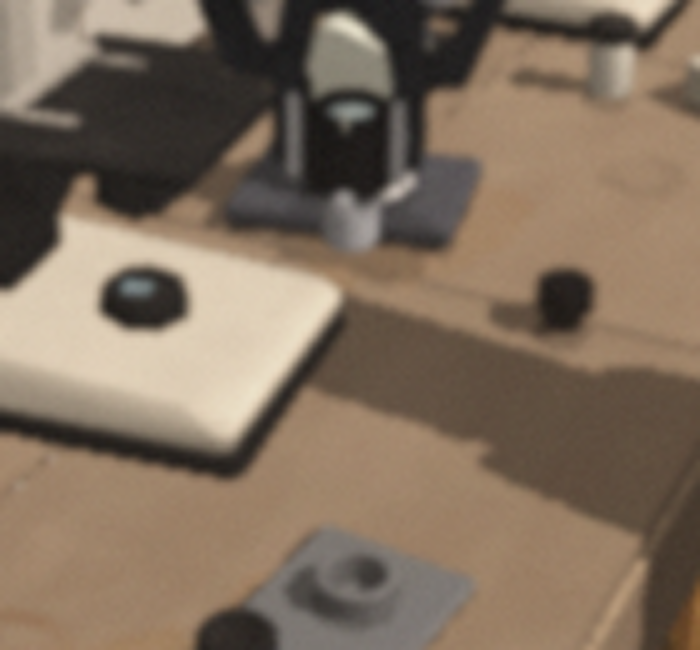

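```bash
python3 - <<'E'
from rel import *
c=viewer.camera_info("wrist");Kk,D,E=np.array(c['intrinsics']),np.array(c['D']),np.array(c['tool_from_camera'])
def ony(a,b,y):
    u=cv2.undistortPoints(np.array([[[160+a/4,190+b/4]]]),Kk,D)[0,0];d=E[:3,:3]@[u[0],u[1],1];o=E[:3,3];return np.round((o+d*(y-o[1])/d[1])*1000,2)
print("lens",ony(400,352,-.0308),ony(400,352,-.0313),"w",ony(313,352,-.0308),ony(487,352,-.0308))
print("bottom of head edge",ony(399,488,-.0313))
print("lug out top corners",ony(378,80,.0007),ony(426,80,.0007),"bottom",ony(380,52,.0127),ony(426,52,.0127))
print("mark",ony(400,276,-.0313),ony(400,247,-.0313))
T=np.load("w11.npz")['T'];print(T[:3,:3])
E
```

```text
lens [ -0.64 -30.8    0.23] [ -0.64 -31.3    0.56] w [-10.38 -30.8    0.24] [  9.1  -30.8    0.24]
bottom of head edge [ -0.75 -31.3  -17.49]
lug out top corners [-3.53  0.7  20.91] [ 2.86  0.7  20.91] bottom [-3.45 12.7  20.7 ] [ 3.13 12.7  20.7 ]
mark [ -0.64 -31.3   10.07] [ -0.64 -31.3   13.59]
[[ 9.43796682e-01  1.20636612e-02 -3.30306358e-01]
 [ 3.30268186e-01  5.08760081e-03  9.43873424e-01]
 [ 1.30670361e-02 -9.99914289e-01  8.17417256e-04]]
```

```bash
python3 - <<'E'
from rel import *
T=np.eye(4)
for y in [.0007,.0127]:
  for z in [.017,.0205,.0245]:
    print(y,z,(proj("wrist",np.array([[0,y,z],[.0035,y,z]]),T)-[160,190])*4)
E
```

```text
0.0007 0.017 [[404.48173132 107.37553437]
 [430.59534682 107.37441174]]
0.0007 0.0205 [[404.51885856  82.87440681]
 [430.80352068  82.8728894 ]]
0.0007 0.0245 [[404.56197093  54.47774611]
 [431.04520865  54.4757614 ]]
0.0127 0.017 [[404.05827586  76.29479686]
 [428.36183033  76.29325514]]
0.0127 0.0205 [[404.09030368  53.31342968]
 [428.5422288   53.31155121]]
0.0127 0.0245 [[404.12745571  26.70324355]
 [428.75145018  26.7009676 ]]
```

```bash
python3 - <<'E'
from rel import *
def an(name,T0,off,s,rows,col):
    T=np.load(name)['T']
    for n,(r,h) in rows.items():
        p=onz("wrist",(off[0]+col/s,off[1]+r/s),h,T); q=T[:3,:3].T@(p-T[:3,3]); print(name,n,np.round(q*1000,1))
an("w7.npz",0,(225,145),8,dict(lugtop=(125,.037),lugbot=(108,.025),lugin=(192,.037),lens=(400,.069),hb=(549,.069)),279)
an("w8.npz",0,(160,150),4,dict(lugtop=(165,.037),lugbot=(148,.025),lugin=(208,.037),lens=(378,.069),hb=(488,.069)),425)
an("w9.npz",0,(160,190),4,dict(lugtop=(83,.037),lugbot=(56,.025),lugin=(133,.037),lens=(353,.069),hb=(488,.069)),391)
# cap check w4
T=np.eye(4)
print("cap",proj("wrist",np.array([[0,-.0155,.0007-.0165],[.0165,-.0155,.0007],[-.0165,-.0155,.0007]]),T))
crop("",np.load("w4.npz")['im'],(200,190,320,300),6,"w4d")
E
```

```text
w7.npz lugtop [ -0.6 115.7  25.9]
w7.npz lugbot [ -0.6 127.7  25.6]
w7.npz lugin [ -0.6 115.7  18.1]
w7.npz lens [-0.6 83.8  3.1]
w7.npz hb [ -0.6  83.9 -13.4]
w8.npz lugtop [ 3.4 33.4 21.5]
w8.npz lugbot [ 3.7 45.4 20.9]
w8.npz lugin [ 3.5 33.4 14.2]
w8.npz lens [2.9 1.4 0.2]
w8.npz hb [  3.    1.4 -17.2]
w9.npz lugtop [-1.8  2.1 20. ]
w9.npz lugbot [-1.9 14.1 19.6]
w9.npz lugin [-1.8  2.1 12.7]
w9.npz lens [ -1.7 -29.9  -0.5]
w9.npz hb [ -1.7 -29.9 -18.6]
cap [[261.19156686 288.02744229]
 [294.35699456 259.4767138 ]
 [228.12678035 259.47644999]]
```

View pics/w4d.png

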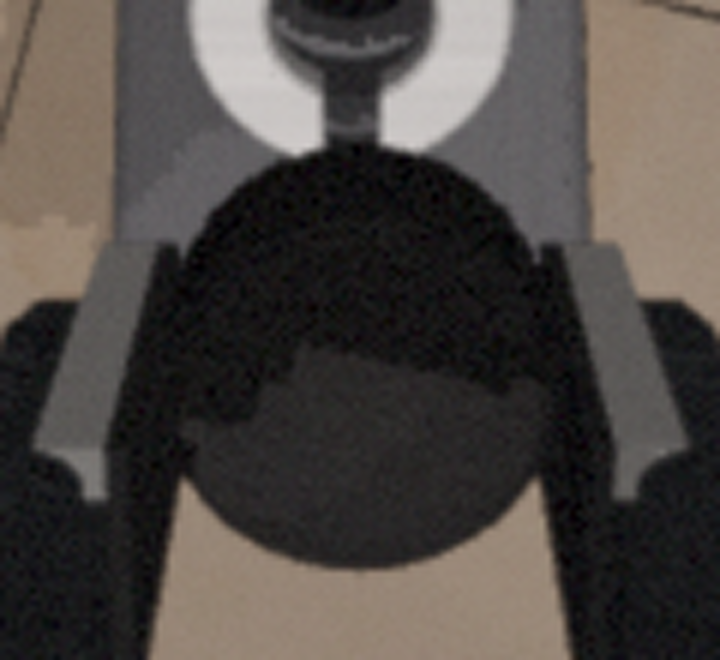

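>>> apply_moves:
  targets:
    - {"translation":[0,-0.002,0],"dr":[0,-0.146,0],"jaw":0}
    - {"translation":[0,-0.002,0],"dr":[0,-0.146,0],"jaw":0}
    - {"translation":[0,-0.002,0],"dr":[0,-0.146,0],"jaw":0}
    - {"translation":[0,-0.002,0],"dr":[0,-0.146,0],"jaw":0}
    - {"translation":[0,-0.002,0],"dr":[0,-0.146,0],"jaw":0}
    - {"translation":[0,-0.002,0],"dr":[0,-0.146,0],"jaw":0}
    - {"translation":[0,-0.002,0],"dr":[0,-0.146,0],"jaw":0}
    - {"translation":[0,-0.002,0],"dr":[0,-0.146,0],"jaw":0}
    - {"translation":[0,0,0],"dr":[0,-0.146,0],"jaw":0}
    - {"translation":[0,0,0],"dr":[0,-0.146,0],"jaw":0}

```text
clock: 14.6
tcp_pos: [0.4441, 0.2234, 0.232]
orientation: [-0.438, -0.554, 0.555, 0.439]
wrist_force: [-0.6, -0.2, -0.5]
finger_gap: 0.033
```

```bash
cat >> rel.py <<'E'
RT2=np.column_stack([-np.cross(ZT,XT),-ZT,XT])
def ins(dist,zo=-.0035,yo=.0047,xo=0.): return C+ZT*dist-RT2@np.array([xo,yo,zo])
E
python3 - <<'E'
from rel import *
s=report(); print(np.round(s['qpos'],2)); print(ins(.08)); rel(ins(.08),vert(193.14))
rel(ins(.08),RT2)
E
```

```text
t 14.6 tcp [0.4441 0.2234 0.232 ] F [-0.6 -0.2 -0.5] gap 0.033
[ 0.46  0.56 -1.3   1.91  0.6   1.14  0.73]
[ 0.5488681  -0.16204484  0.24214251]
translate(tool) [-0.3992 -0.0104 -0.0133] dr [-0.0017  0.0027  0.0005]
translate(tool) [-0.3992 -0.0104 -0.0133] dr [-0.4904  0.0025  0.0011]
```

>>> apply_moves:
  targets:
    - {"translation":[-0.04,-0.003,0.012],"dr":[0,0,0],"jaw":0}
    - {"translation":[-0.045,-0.003,0.012],"dr":[0,0,0],"jaw":0}
    - {"translation":[-0.045,-0.003,0.012],"dr":[0,0,0],"jaw":0}
    - {"translation":[-0.045,-0.003,0],"dr":[0,0,0],"jaw":0}
    - {"translation":[-0.045,-0.003,0],"dr":[0,0,0],"jaw":0}
    - {"translation":[-0.045,-0.003,0],"dr":[0,0,0],"jaw":0}
    - {"translation":[-0.045,-0.003,-0.01],"dr":[0,0,0],"jaw":0}
    - {"translation":[-0.045,-0.003,-0.012],"dr":[0,0,0],"jaw":0}
    - {"translation":[-0.03,0,-0.01],"dr":[0,0,0],"jaw":0}
    - {"translation":[0,0,0],"dr":[0,0,0],"jaw":0}

```text
clock: 15.6
tcp_pos: [0.5277, -0.1569, 0.2546]
orientation: [0.442, 0.552, -0.551, -0.444]
wrist_force: [-0.8, 0.4, -1.0]
finger_gap: 0.033
```

```bash
python3 - <<'E'
from rel import *
s=report(); print(np.round(s['qpos'],2)); 
rel(ins(.09),RT2)
E
```

```text
t 15.6 tcp [ 0.5277 -0.1569  0.2546] F [-0.8  0.4 -1. ] gap 0.033
[ 1.16  0.69 -1.35  1.77  0.7   1.28  1.42]
translate(tool) [-0.0096  0.0036 -0.0148] dr [-4.895e-01 -1.190e-02  4.000e-04]
```

>>> apply_moves:
  targets:
    - {"translation":[-0.01,-0.006,-0.014],"dr":[0,-0.012,0],"jaw":0}
    - {"translation":[0,0,0],"dr":[-0.12,0,0],"jaw":0}
    - {"translation":[0,0,0],"dr":[-0.12,0,0],"jaw":0}
    - {"translation":[0,0,0],"dr":[-0.12,0,0],"jaw":0}
    - {"translation":[0,0,0],"dr":[-0.12,0,0],"jaw":0}
    - {"translation":[0,0,0],"dr":[0,0,0],"jaw":0}

```text
clock: 16.2
tcp_pos: [0.5385, -0.1591, 0.2593]
orientation: [0.528, 0.671, -0.408, -0.323]
wrist_force: [0.2, -0.1, -1.2]
finger_gap: 0.0329
```

```bash
python3 - <<'E'
from rel import *
s=report(); print(np.round(s['qpos'],2)); 
rel(ins(.09),RT2)
im=viewer.snapshot("wrist"); np.savez("w12.npz",im=im,T=T_tool(s)); cv2.imwrite("pics/w12.png",im[:,:,::-1])
E
```

```text
t 16.2 tcp [ 0.5385 -0.1591  0.2593] F [ 0.2 -0.1 -1.2] gap 0.0329
[ 1.54  0.66 -1.53  2.04  0.76  0.71  1.48]
translate(tool) [-0.0053  0.0095 -0.0004] dr [-0.0131  0.0043  0.0062]
```

View pics/w12.png

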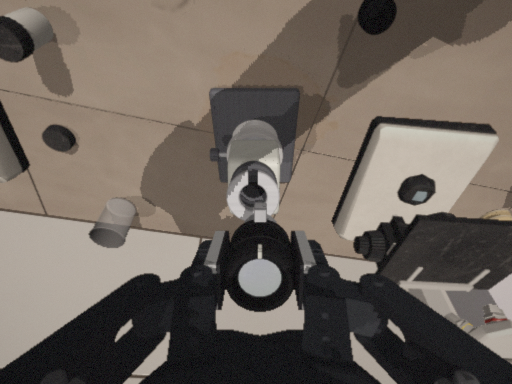

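>>> apply_moves:
  targets:
    - {"translation":[-0.005,0.01,0],"dr":[-0.013,0.004,0.006],"jaw":0}
    - {"translation":[0,0.015,0],"dr":[0,0,0],"jaw":0}
    - {"translation":[0,0.01,0],"dr":[0,0,0],"jaw":0}
    - {"translation":[0,0,0],"dr":[0,0,0],"jaw":0}
    - {"translation":[0,0,0],"dr":[0,0,0],"jaw":0}

```text
clock: 16.75
tcp_pos: [0.561, -0.1585, 0.2327]
orientation: [0.533, 0.673, -0.403, -0.317]
wrist_force: [-0.1, -0.7, 0.2]
finger_gap: 0.033
```

```bash
python3 - <<'E'
from rel import *
s=report(); print(np.round(s['qpos'],3)); 
rel(ins(.065),RT2)
im=viewer.snapshot("wrist"); np.savez("w13.npz",im=im,T=T_tool(s)); crop("",im,(190,120,330,270),5,"w13c")
E
```

```text
t 16.75 tcp [ 0.561  -0.1585  0.2327] F [-0.1 -0.7  0.2] gap 0.033
[ 1.444  0.667 -1.424  2.034  0.819  0.633  1.435]
translate(tool) [-0.0006  0.0007  0.0067] dr [ 0.0051  0.0047 -0.0002]
```

View pics/w13c.png

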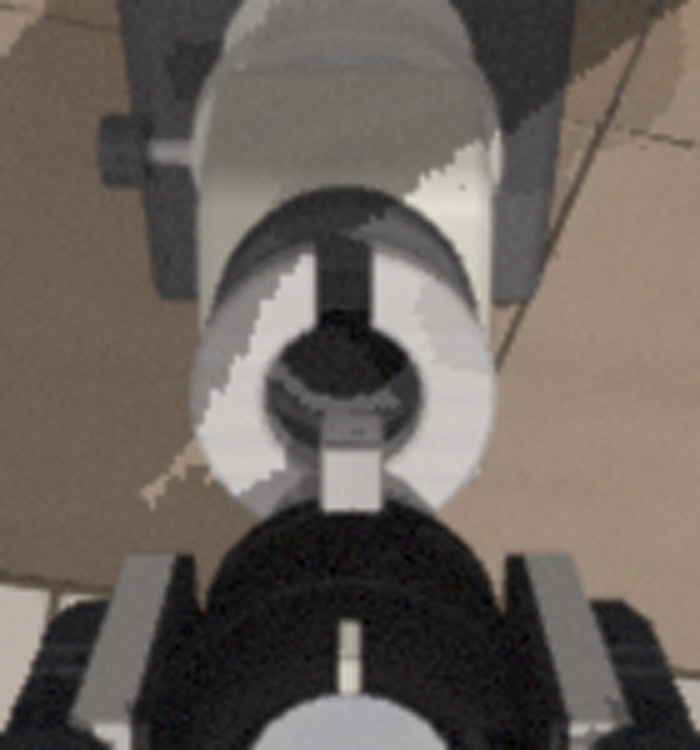

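```bash
cat > fitt.py <<'E'
from rel import *
from scipy.optimize import least_squares
def fit(name,off,s,d):
    T=np.load(name)['T']; th=np.linspace(0,2*np.pi,181); YT=np.cross(ZT,XT)
    px=lambda a,b:np.array([off[0]+a/s,off[1]+b/s])
    def res(p):
        c=p[:3]; ca,sa=np.cos(p[3]),np.sin(p[3]); x=ca*XT+sa*YT; y=-sa*XT+ca*YT
        P=lambda u,v:c+u*x+v*y; r=[]
        for k,R_ in (('rim',.024),('bore',.0125)):
            if k in d:
                q=proj("wrist",c+R_*(np.outer(np.cos(th),x)+np.outer(np.sin(th),y)),T)
                for v,i,f in zip(d[k],(0,0,1,1),(min,max,min,max)):
                    if v is not None: r.append(f(q[:,i])-(off[i]+v/s))
        for key,u in (('no',.02357),('ni',.01166)):
            if key in d:
                q=proj("wrist",np.array([P(u,-.0045),P(u,.0045)]),T)
                q=q[np.argsort(q[:,0])]
                r+=list((q-np.array([px(*d[key][0]),px(*d[key][1])])).ravel())
        r.append(p[3]*5)
        return np.array(r)
    sol=least_squares(res,np.r_[C,0],loss='soft_l1'); p=sol.x
    print("C fit",np.round(p,4),"res",np.round(res(p),2))
    print("diff in tool",np.round((T[:3,:3].T@(p[:3]-C))*1000,2),"C in tool",np.round((T[:3,:3].T@(p[:3]-T[:3,3]))*1000,2))
    return p
E
python3 - <<'E'
from fitt import *
fit("w13.npz",(190,120),5,dict(rim=(192,497,None,None),bore=(265,424,None,None),no=((315,250),(373,247)),ni=((314,327),(374,327))))
E
```

```text
C fit [ 0.591  -0.1512  0.1689  0.0086] res [-0.12  0.14 -0.03  0.06 -0.17  0.05  0.07  0.59  0.2  -0.27 -0.14 -0.32
  0.04]
diff in tool [ 0.98  0.33 -0.5 ] C in tool [ 0.34 70.75  3.07]
```

```bash
python3 - <<'E'
from fitt import *
T=np.load("w13.npz")['T']
p=np.array([.591,-.1512,.1689]); print(proj("wrist",p,T),(proj("wrist",p,T)-[190,120])*5)
q=T[:3,:3].T@(p-T[:3,3]);print(q, proj("wrist",q,np.eye(4)))
E
```

```text
[[258.90481246 199.41085778]] [[344.5240623  397.05428888]]
[0.00033025 0.0708112  0.00304861] [[258.90481246 199.41085778]]
```

```bash
python3 - <<'E'
from fitt import *
for i in range(2): print(viewer.camera_info("wrist")['tool_from_camera'].round(5))
E=viewer.camera_info("wrist")['tool_from_camera']; print(np.linalg.inv(E)@[.00033,.0708,.00305,1], E[:3,:3].T@E[:3,:3])
E
```

```text
[[ 1.0000e+00 -9.2000e-04  6.5000e-04  6.6000e-04]
 [-8.9000e-04 -2.8931e-01  9.5723e-01 -1.4353e-01]
 [-7.0000e-04 -9.5723e-01 -2.8931e-01  7.4330e-02]
 [ 0.0000e+00  0.0000e+00  0.0000e+00  1.0000e+00]]
[[ 1.0000e+00 -9.2000e-04  6.5000e-04  6.6000e-04]
 [-8.9000e-04 -2.8931e-01  9.5723e-01 -1.4353e-01]
 [-7.0000e-04 -9.5723e-01 -2.8931e-01  7.4330e-02]
 [ 0.0000e+00  0.0000e+00  0.0000e+00  1.0000e+00]]
[-4.72997920e-04  6.22556449e-03  2.25784223e-01  1.00000000e+00] [[ 1.00000000e+00 -1.91925493e-16  4.14282875e-18]
 [-1.91925493e-16  1.00000000e+00 -7.13327936e-17]
 [ 4.14282875e-18 -7.13327936e-17  1.00000000e+00]]
```

```bash
for i in 1 2; do python3 - <<'E'
from workcell import viewer
print(viewer.camera_info("wrist")['tool_from_camera'].round(5)[:3,2:].T.tolist(), viewer.camera_info("side")['extrinsics'][:3,3])
E
done
```

```text
[[0.00065, 0.95723, -0.28931], [0.00066, -0.14353, 0.07433]] [0.14154273 0.80216334 0.53894866]
[[0.00065, 0.95723, -0.28931], [0.00066, -0.14353, 0.07433]] [0.14154273 0.80216334 0.53894866]
```

```bash
cat >> rel.py <<'E'
def ony(px,y):
    c=viewer.camera_info("wrist");Kk,D,E=np.array(c['intrinsics']),np.array(c['D']),np.array(c['tool_from_camera'])
    u=cv2.undistortPoints(np.array([[px]],float),Kk,D)[0,0];d=E[:3,:3]@[u[0],u[1],1];o=E[:3,3];return np.round((o+d*(y-o[1])/d[1])*1000,2)
E
python3 - <<'E'
from rel import *
g=lambda a,b,y: ony((190+a/5,120+b/5),y)
print("lug top edge",g(353,447,.0007),"bottom",g(353,412,.0127),"in",g(353,512,.0007),"w",g(323,447,.0007),g(383,447,.0007))
g=lambda a,b,y: ony((160+a/4,190+b/4),y)
print("w11",g(402,80,.0007),g(402,52,.0127),g(402,130,.0007),"lens",g(400,352,-.0313),g(400,352,-.0267),"hb",g(400,488,-.0313),g(400,488,-.0293))
E
```

```text
lug top edge [ 1.34  0.7  20.75] bottom [ 1.39 12.7  20.57] in [ 1.34  0.7  13.27] w [-1.86  0.7  20.76] [ 4.54  0.7  20.75]
w11 [ 1.28  0.7  20.41] [ 1.33 12.7  20.2 ] [ 1.28  0.7  13.21] lens [ 9.30e-01 -3.13e+01 -3.00e-02] [  0.94 -26.7   -3.08] hb [  0.93 -31.3  -18.16] [  0.93 -29.3  -19.81]
```

>>> apply_moves:
  targets:
    - {"translation":[-0.001,0.006,0.007],"dr":[0.005,-0.012,0],"jaw":0}
    - {"translation":[0,0.012,0],"dr":[0,0,0],"jaw":0}
    - {"translation":[0,0.01,0],"dr":[0,0,0],"jaw":0}
    - {"translation":[0,0,0],"dr":[0,0,0],"jaw":0}
    - {"translation":[0,0,0],"dr":[0,0,0],"jaw":0}

```text
clock: 17.3
tcp_pos: [0.5672, -0.1593, 0.2043]
orientation: [0.53, 0.674, -0.408, -0.315]
wrist_force: [-0.7, -0.2, -0.7]
finger_gap: 0.0331
```

```bash
python3 - <<'E'
from rel import *
s=report(); print(np.round(s['qpos'],3)); 
rel(ins(.04),RT2); print(viewer.camera_info("wrist")['tool_from_camera'].round(5)[:3,3])
im=viewer.snapshot("wrist"); np.savez("w14.npz",im=im,T=T_tool(s)); crop("",im,(190,130,330,270),5,"w14c")
E
```

```text
t 17.3 tcp [ 0.5672 -0.1593  0.2043] F [-0.7 -0.2 -0.7] gap 0.0331
[ 1.38   0.681 -1.344  2.045  0.872  0.585  1.406]
translate(tool) [ 0.0014 -0.0021 -0.0015] dr [ 0.0002  0.0152 -0.0014]
[ 0.00067 -0.14353  0.07433]
```

View pics/w14c.png

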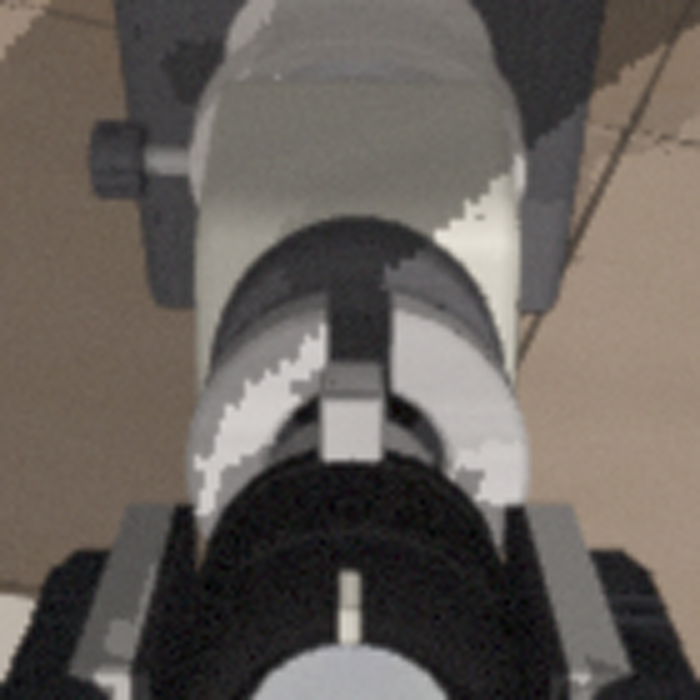

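```bash
python3 - <<'E'
from fitt import *
fit("w14.npz",(190,130),5,dict(rim=(188,528,None,None),bore=(273,443,None,None),no=((328,303),(391,300)),ni=((327,387),(392,388))))
g=lambda a,b,y: ony((190+a/5,130+b/5),y)
print("lug top edge",g(353,397,.0007),"bottom",g(353,362,.0127),"in",g(353,462,.0007),"lens",g(349,690,-.0267))
E
```

```text
C fit [ 0.5925 -0.151   0.1668  0.009 ] res [ 0.2  -0.07 -0.57  0.69 -0.24  0.11  0.28  0.78 -0.07 -0.33 -0.16 -0.47
  0.05]
diff in tool [ 0.86  2.99 -0.89] C in tool [ 2.31 45.58 -5.88]
lug top edge [ 1.34  0.7  20.75] bottom [ 1.4  12.7  20.56] in [ 1.34  0.7  13.26] lens [  0.86 -26.7    2.2 ]
```

>>> apply_moves:
  targets:
    - {"translation":[0.001,0.005,-0.001],"dr":[0,0,0],"jaw":0}
    - {"translation":[0,0.005,0],"dr":[0,0,0],"jaw":0}
    - {"translation":[0,0,0],"dr":[0,0,0],"jaw":0}
    - {"translation":[0,0,0],"dr":[0,0,0],"jaw":0}

```text
clock: 17.75
tcp_pos: [0.5726, -0.1569, 0.1958]
orientation: [0.53, 0.674, -0.408, -0.315]
wrist_force: [-0.4, 0.9, -1.1]
finger_gap: 0.033
```

```bash
python3 - <<'E'
from rel import *
s=report(); print(np.round(s['qpos'],3)); 
rel(ins(.03),RT2)
im=viewer.snapshot("wrist"); np.savez("w15.npz",im=im,T=T_tool(s)); crop("",im,(190,130,330,270),5,"w15c")
E
```

```text
t 17.75 tcp [ 0.5726 -0.1569  0.1958] F [-0.4  0.9 -1.1] gap 0.033
[ 1.349  0.685 -1.313  2.043  0.891  0.568  1.386]
translate(tool) [ 0.0004 -0.0023 -0.0003] dr [ 0.0004  0.015  -0.0014]
```

View pics/w15c.png

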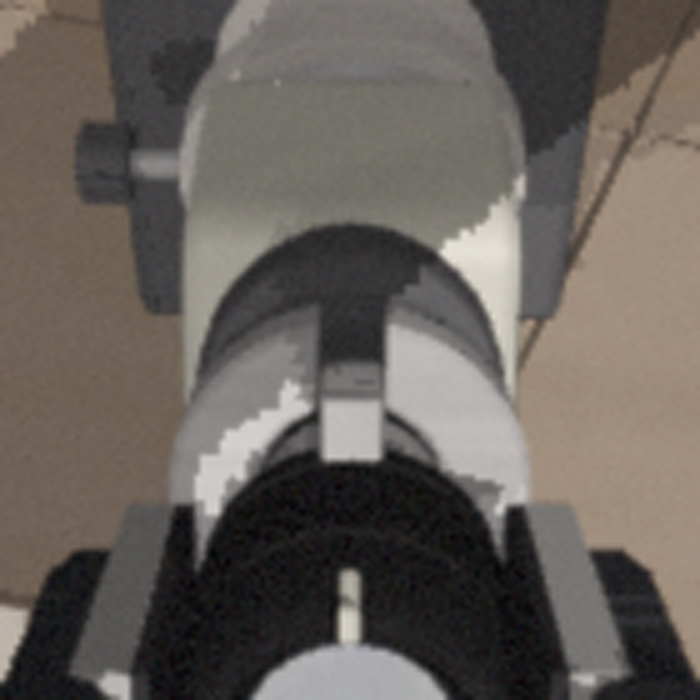

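```bash
python3 - <<'E'
from fitt import *
fit("w15.npz",(190,130),5,dict(rim=(171,528,None,None),bore=(261,440,None,None),no=((319,316),(387,316))))
T=np.load("w15.npz")['T']
# predicted notch outer row with C for reference, both options of depth
for dy in (0,):
    print((proj("wrist",np.array([C+.02357*XT, C+.02357*XT-.0095*ZT]),T)-[190,130])*5)
# z of notch outer edge at given tool-y
for y in (.033,.034,.035,.036): print(y,ony((190+353/5,130+316/5),y),"rimwidth",ony((190+528/5,130+460/5),y)[0]-ony((190+171/5,130+460/5),y)[0])
E
```

```text
C fit [ 0.5932 -0.151   0.1659 -0.0012] res [ 0.38 -0.17 -0.64  0.44 -0.1  -0.1   0.05  0.1  -0.01]
diff in tool [ 0.71  4.08 -1.  ] C in tool [ 1.11 36.49 -4.82]
[[347.26008503 317.93922257]
 [347.30909265 296.94440206]]
0.033 [ 1.49 33.   19.82] rimwidth 47.23
0.034 [ 1.49 34.   19.51] rimwidth 47.5
0.035 [ 1.5 35.  19.2] rimwidth 47.760000000000005
0.036 [ 1.5  36.   18.89] rimwidth 48.04
```

>>> apply_moves:
  targets:
    - {"translation":[0,0.002,0],"dr":[0,0,0],"jaw":0}
    - {"translation":[0,0.002,0],"dr":[0,0,0],"jaw":0}
    - {"translation":[0,0.001,0],"dr":[0,0,0],"jaw":0}
    - {"translation":[0,0,0],"dr":[0,0,0],"jaw":0}

```text
clock: 18.2
tcp_pos: [0.5749, -0.1565, 0.1914]
orientation: [0.53, 0.674, -0.408, -0.315]
wrist_force: [-0.3, -0.2, -1.3]
finger_gap: 0.033
```

>>> apply_moves:
  targets:
    - {"translation":[0,0.002,0],"dr":[0,0,0],"jaw":0}
    - {"translation":[0,0.001,0],"dr":[0,0,0],"jaw":0}
    - {"translation":[0,0,0],"dr":[0,0,0],"jaw":0}

```text
clock: 18.5
tcp_pos: [0.5765, -0.1562, 0.1889]
orientation: [0.53, 0.674, -0.407, -0.314]
wrist_force: [0.6, 0.4, -1.2]
finger_gap: 0.0331
```

```bash
python3 - <<'E'
from rel import *
s=report(); rel(ins(.02,zo=-.0038),RT2)
im=viewer.snapshot("wrist"); np.savez("w16.npz",im=im,T=T_tool(s)); crop("",im,(190,130,330,270),5,"w16c")
E
```

```text
t 18.5 tcp [ 0.5765 -0.1562  0.1889] F [ 0.6  0.4 -1.2] gap 0.0331
translate(tool) [ 0.0006 -0.0002  0.0003] dr [ 0.0011  0.0149 -0.0016]
```

View pics/w16c.png

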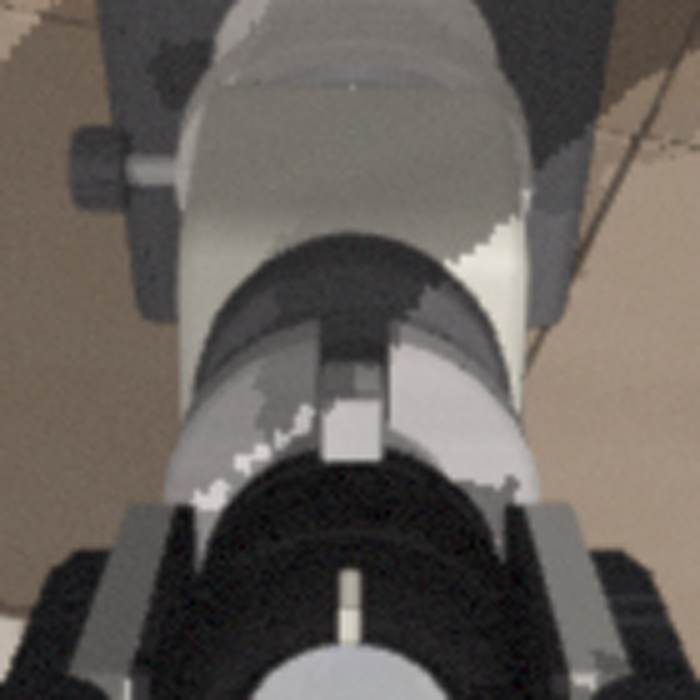

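>>> apply_moves:
  targets:
    - {"translation":[0,0.002,0],"dr":[0,0,0],"jaw":0}
    - {"translation":[0,0.002,0],"dr":[0,0,0],"jaw":0}
    - {"translation":[0,0,0],"dr":[0,0,0],"jaw":0}

```text
clock: 18.85
tcp_pos: [0.5784, -0.1558, 0.1853]
orientation: [0.53, 0.674, -0.407, -0.314]
wrist_force: [3.2, 0.4, 0.2]
finger_gap: 0.0333
```

>>> apply_moves:
  targets:
    - {"translation":[0,0.002,0],"dr":[0,0,0],"jaw":0}
    - {"translation":[0,0.002,0],"dr":[0,0,0],"jaw":0}
    - {"translation":[0,0,0],"dr":[0,0,0],"jaw":0}

```text
clock: 19.15
tcp_pos: [0.5802, -0.1553, 0.1818]
orientation: [0.53, 0.674, -0.407, -0.314]
wrist_force: [2.9, -0.9, -0.8]
finger_gap: 0.0331
```

```bash
python3 - <<'E'
from rel import *
s=report(); rel(ins(.012,zo=-.0038),RT2)
im=viewer.snapshot("wrist"); np.savez("w17.npz",im=im,T=T_tool(s)); crop("",im,(190,130,330,270),5,"w17c")
E
```

```text
t 19.15 tcp [ 0.5802 -0.1553  0.1818] F [ 2.9 -0.9 -0.8] gap 0.0331
translate(tool) [ 0.0006 -0.0004  0.0002] dr [ 0.001   0.015  -0.0015]
```

View pics/w17c.png

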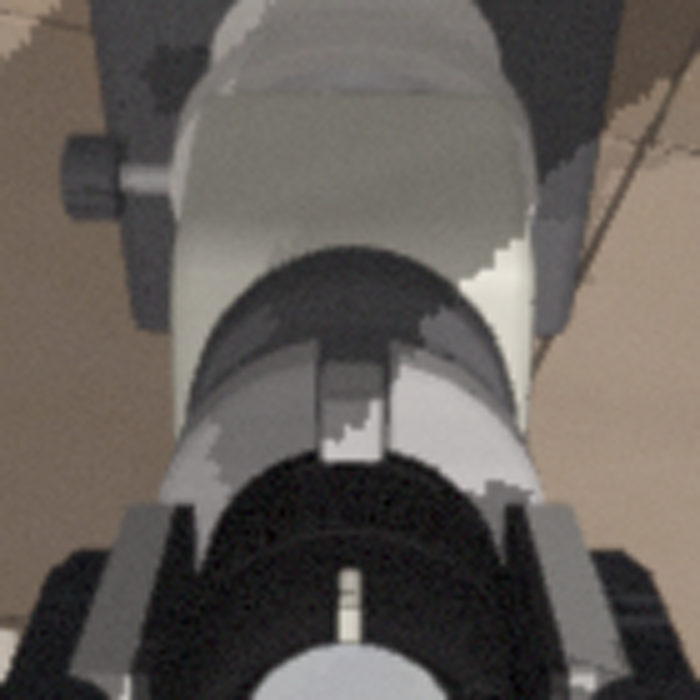

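>>> apply_moves:
  targets:
    - {"translation":[0,0.0015,-0.0005],"dr":[0,0,0],"jaw":0}
    - {"translation":[0,0.0015,0],"dr":[0,0,0],"jaw":0}
    - {"translation":[0,0,0],"dr":[0,0,0],"jaw":0}

```text
clock: 19.5
tcp_pos: [0.5817, -0.1549, 0.1792]
orientation: [0.53, 0.674, -0.408, -0.315]
wrist_force: [0.8, 0.2, -0.8]
finger_gap: 0.0327
```

>>> apply_moves:
  targets:
    - {"translation":[0,0.001,0],"dr":[0,0,0],"jaw":0}
    - {"translation":[0,0.001,0],"dr":[0,0,0],"jaw":0}
    - {"translation":[0,0,0],"dr":[0,0,0],"jaw":0}

```text
clock: 19.8
tcp_pos: [0.5826, -0.1547, 0.1775]
orientation: [0.53, 0.674, -0.408, -0.315]
wrist_force: [0.9, 0.2, -1.2]
finger_gap: 0.0331
```

>>> apply_moves:
  targets:
    - {"translation":[0,0.001,0],"dr":[0,0,0],"jaw":0}
    - {"translation":[0,0.001,0],"dr":[0,0,0],"jaw":0}
    - {"translation":[0,0,0],"dr":[0,0,0],"jaw":0}

```text
clock: 20.1
tcp_pos: [0.5835, -0.1545, 0.1757]
orientation: [0.53, 0.674, -0.408, -0.315]
wrist_force: [2.1, -0.4, -0.4]
finger_gap: 0.0332
```

```bash
python3 - <<'E'
from rel import *
s=report(); rel(ins(0,zo=-.0038),RT2); print(s['torque'])
im=viewer.snapshot("wrist"); np.savez("w18.npz",im=im,T=T_tool(s)); crop("",im,(190,130,330,270),5,"w18c")
E
```

```text
t 20.1 tcp [ 0.5835 -0.1545  0.1757] F [ 2.1 -0.4 -0.4] gap 0.0332
translate(tool) [0.0005 0.0047 0.0004] dr [ 0.0005  0.0149 -0.0015]
[-0.13340301  0.19952904 -0.01989445]
```

View pics/w18c.png

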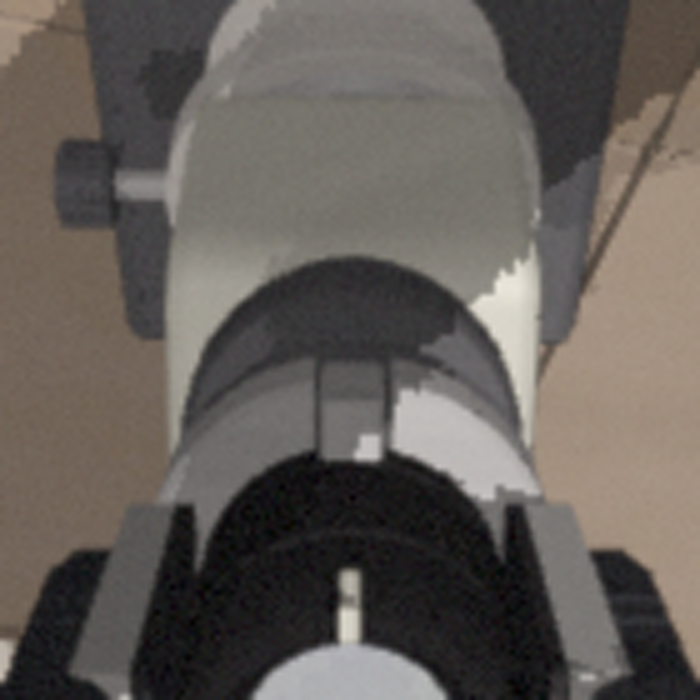

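>>> apply_moves:
  targets:
    - {"translation":[0,0.001,0],"dr":[0,0,0],"jaw":0}
    - {"translation":[0,0.001,0],"dr":[0,0,0],"jaw":0}
    - {"translation":[0,0.001,0],"dr":[0,0,0],"jaw":0}
    - {"translation":[0,0,0],"dr":[0,0,0],"jaw":0}

```text
clock: 20.55
tcp_pos: [0.5849, -0.1542, 0.1731]
orientation: [0.53, 0.674, -0.408, -0.315]
wrist_force: [1.2, 0.1, -1.2]
finger_gap: 0.0333
```

>>> apply_moves:
  targets:
    - {"translation":[0,0.0007,0],"dr":[0,0,0],"jaw":0}
    - {"translation":[0,0,0],"dr":[0,0,0],"jaw":0}

```text
clock: 20.75
tcp_pos: [0.5852, -0.1541, 0.1725]
orientation: [0.53, 0.674, -0.407, -0.315]
wrist_force: [1.0, -0.6, -0.1]
finger_gap: 0.0333
```

>>> apply_moves:
  targets:
    - {"translation":[0,0.0007,0],"dr":[0,0,0],"jaw":0}
    - {"translation":[0,0,0],"dr":[0,0,0],"jaw":0}

```text
clock: 20.95
tcp_pos: [0.5855, -0.154, 0.1722]
orientation: [0.53, 0.673, -0.408, -0.315]
wrist_force: [-0.8, -0.2, 3.5]
finger_gap: 0.0328
```

>>> apply_moves:
  targets:
    - {"translation":[0,0.0005,0],"dr":[0,0,0],"jaw":0}
    - {"translation":[0,0,0],"dr":[0,0,0],"jaw":0}

```text
clock: 21.15
tcp_pos: [0.5856, -0.154, 0.1721]
orientation: [0.531, 0.673, -0.408, -0.314]
wrist_force: [-8.3, -1.0, 10.6]
finger_gap: 0.0334
```

```bash
python3 - <<'E'
from rel import *
s=report(); rel(ins(0,zo=-.0038),RT2); print(s['torque'])
im=viewer.snapshot("wrist"); np.savez("w19.npz",im=im,T=T_tool(s)); crop("",im,(190,130,330,270),5,"w19c")
E
```

```text
t 21.15 tcp [ 0.5856 -0.154   0.1721] F [-8.3 -1.  10.6] gap 0.0334
translate(tool) [0.0005 0.0005 0.0006] dr [-0.0001  0.0153 -0.0025]
[-0.05725417  0.90910514  0.01071332]
```

View pics/w19c.png

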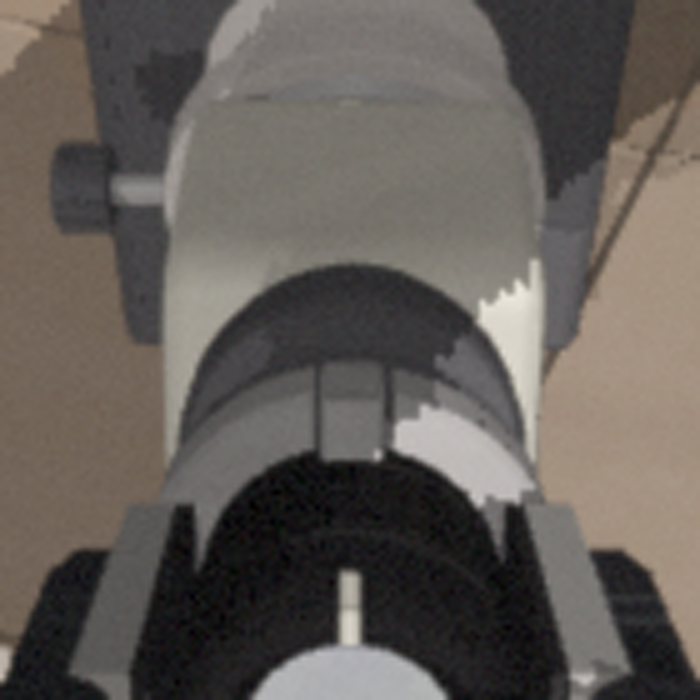

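>>> apply_moves:
  targets:
    - {"translation":[0,-0.0005,0],"dr":[0,0,0],"jaw":0}
    - {"translation":[0,0,0],"dr":[0,0,0],"jaw":0.5}
    - {"translation":[0,0,0],"dr":[0,0,0],"jaw":0.6}
    - {"translation":[0,0,0],"dr":[0,0,0],"jaw":0.8}
    - {"translation":[0,0,0],"dr":[0,0,0],"jaw":1}
    - {"translation":[0,0,0],"dr":[0,0,0],"jaw":1}
    - {"translation":[0,0,0],"dr":[0,0,0],"jaw":1}

```text
clock: 21.9
tcp_pos: [0.5856, -0.154, 0.1719]
orientation: [0.53, 0.674, -0.407, -0.315]
wrist_force: [-0.6, -1.8, 0.2]
finger_gap: 0.0856
```

```bash
python3 - <<'E'
from rel import *
s=report()
im=viewer.snapshot("wrist"); np.savez("w20.npz",im=im,T=T_tool(s)); crop("",im,(150,120,370,285),3,"w20c")
E
```

```text
t 21.9 tcp [ 0.5856 -0.154   0.1719] F [-0.6 -1.8  0.2] gap 0.0856
```

View pics/w20c.png

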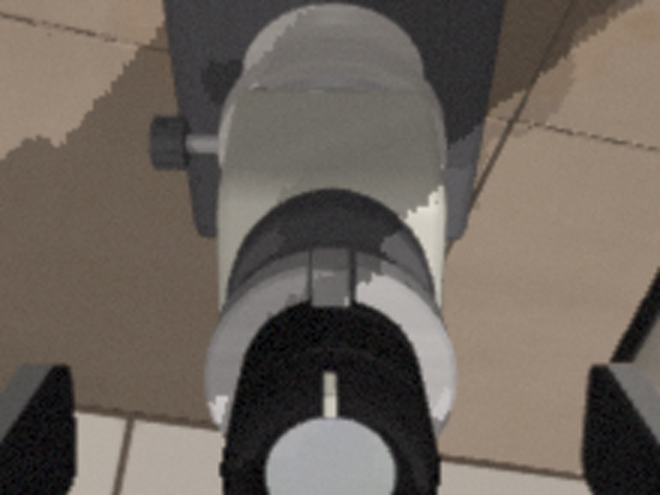

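Released and seated. Now I back out along the axis and inspect.

>>> apply_moves:
  targets:
    - {"translation":[0,-0.01,0],"dr":[0,0,0],"jaw":1}
    - {"translation":[0,-0.03,0],"dr":[0,0,0],"jaw":1}
    - {"translation":[0,-0.04,0],"dr":[0,0,0],"jaw":1}
    - {"translation":[0,-0.04,0],"dr":[0,0,0],"jaw":1}
    - {"translation":[0,0,0],"dr":[0,0,0],"jaw":1}

```text
clock: 22.45
tcp_pos: [0.529, -0.1734, 0.2783]
orientation: [0.534, 0.67, -0.407, -0.317]
wrist_force: [0.1, -0.2, 0.1]
finger_gap: 0.0853
```

```bash
python3 - <<'E'
from rel import *
s=report(); print(np.round(s['qpos'],2))
im=viewer.snapshot("wrist"); np.savez("w21.npz",im=im,T=T_tool(s)); crop("",im,(200,110,320,240),5,"w21c")
T=T_tool(s); F=np.column_stack([XT,np.cross(ZT,XT),ZT])
f=lambda p:(proj("wrist",np.array(p),T)-[200,110])*5
print("pred lug top outer corners",f([C+.0245*XT+k*.0035*F[:,1]+.004*ZT for k in(-1,1)]))
print("if 8mm high",f([C+.0245*XT+.012*ZT]))
print("pred notch edges", f([C+.02357*XT+k*.0045*F[:,1] for k in(-1,1)]))
im=viewer.snapshot("side"); crop("",im,(200,120,300,225),6,"side21")
im=viewer.snapshot("top"); crop("",im,(130,130,400,260),2.9,"top21")
E
```

```text
t 22.45 tcp [ 0.529  -0.1734  0.2783] F [ 0.1 -0.2  0.1] gap 0.0853
[ 1.62  0.62 -1.57  2.03  0.69  0.71  1.56]
pred lug top outer corners [[352.4303761  283.09502527]
 [315.27231733 282.8619182 ]]
if 8mm high [[334.565736   291.91896394]]
pred notch edges [[356.98244749 283.62572615]
 [309.9189926  283.33034582]]
```

View pics/w21c.png

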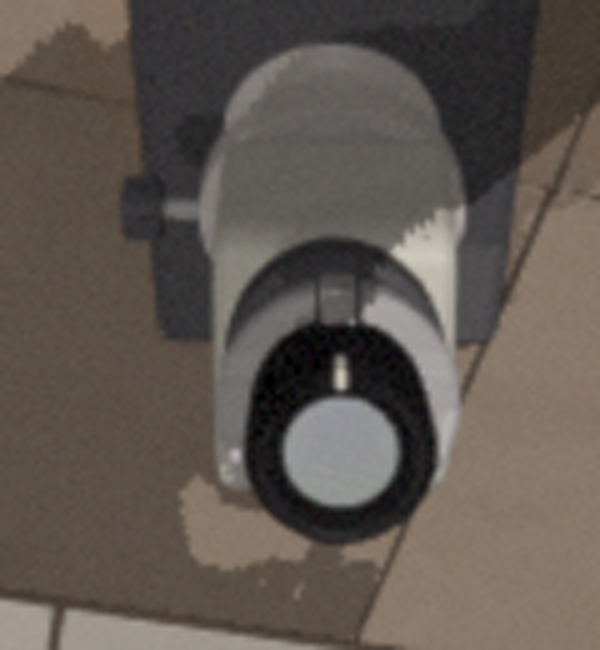

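View pics/side21.png

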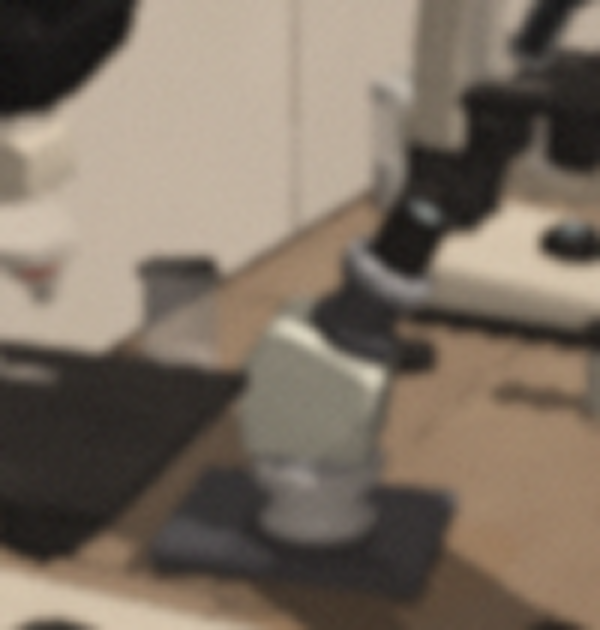

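View pics/top21.png

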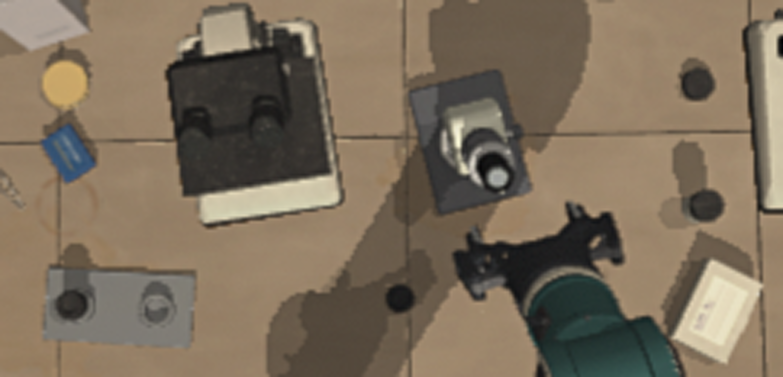

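```bash
python3 - <<'E'
from workcell import readout, hand_in
s=readout.sense(); print(s['qpos'],s['joint_velocities'].round(4)); print(hand_in())
E
```

```text
[ 1.60724417  0.62408082 -1.56949661  2.03387006  0.69298293  0.70972611
  1.55970597] [-0.0318  0.0117  0.0007  0.0084  0.0031 -0.0009 -0.0004]
the job is handed in; nothing more can be done
None
```

I pulled the plug cap straight out and set it upright on the worktop. I then took the crosshair eyepiece from the stand with its lug in line with the tool, tilted it to the tube axis and slid it into the eye tube. I handed in at about 22.6 s, and no verdict was reported.

**Insertion:** Wrist forces stayed at about 3 N or less on the way in. The eyepiece stopped within about 0.5 mm of the computed home position, where I pressed it to about 13.5 N to seat it. An eyepiece with its lug beside the notch would have stopped 8 mm earlier. I then released it and backed out about 120 mm along the tube.

**Last pictures:**
- **Eyepiece:** the lug sits in the notch and the head lies flush on the rim.
- **Cap:** it stands free on the worktop.
- **Other things:** the plain eyepiece, slide box, objective case and tin look to be where they were.
- **Gripper:** it is clear of everything.

**Checks that disagreed or came close:**
- **Wrist camera calibration:** the reported offset changed by about 1.4 mm during the run. I aligned the lug and notch within the same picture instead of relying on it.
- **Tube mouth position:** fits from the last pictures before insertion put the mouth 3 to 4 mm deeper than the earlier fits. The earlier value agreed with where the eyepiece stopped.
- **Joint 3:** the arm ended at -1.5695 rad, just inside its -1.57 limit.

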